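# Seat the mixer deck flush, then stack the tube racks on it

### The arm

A 6-joint arm with a two-finger parallel gripper is mounted at the origin on the work surface. World frame = base frame: x ahead of the robot, y to its left, z up, the work surface at z = 0. Lengths are in m, angles in rad, forces in N, time in s.
With the tool pointing down it reaches from about 0.375 to 0.975 m from the base axis. Payload 3.8 kg.
Tool frame: the origin (TCP) lies on the front face of the gripper's body, between the roots of the fingers; the fingertips stand 73 mm ahead of it and the grasp point (between the pads) lies 54 mm ahead of it; z points along the fingers, y is the line along which they close (so a half turn about z gives the same grasp; the last joint's range is limited). The gripper opens to 85 mm and grips with 20 to 120 N. Pads are 22 mm wide; open, the fingers measure 114 mm over their backs; the gripper's body (76 mm by 85 mm) begins 54 mm behind the grasp point. The pads swing forward as they close: fully open they stand 13 mm farther back than shut.
Start: joints at [1.303, 0.264, 1.604, -0, 1.274, -0.037], TCP at [0.154, 0.657, 0.304] pointing down, gripper open.
Joint ranges: [-2.63, 2.63], [-0.94, 2.18], [0.31, 2.57], [-1.31, 4.45], [0, 2.66], [-2.55, 2.55]. Speed limits (rad/s): [2.57, 2.57, 3.14, 3.14, 3.14, 3.14].

### API

Orientations are given as a 3x3 rotation matrix whose columns are the frame's x, y, z axes.
In Python, from rig import manip gives the robot as it stands.
- The arm moves only by the tool carry_out, never from a script. Its argument "motion" is a list of rows, each an object with "offset": the shift along the world's x, y, z in m, a list of three; "spin": the turn about the world's z in degrees. A call has 1 to 5 rows; each row shifts and turns the commanded pose from where the row before left it; what a row does not reach is not made up. A row lasts 1/12 s, in which the tool goes at most 41.7 mm and 7.16 degrees, less where a joint would pass 70% of its speed; a pose out of reach is approached as far as the arm can. A call is refused whole if a number of a shift passes 0.0417 or a number of a turn 7.16, either way. A call with a gripper value outside its range is refused whole. "claw" is the finger opening in m, from 0 to 0.0854, set as the call begins (left out, the last holds). The fingers move at their own pace and stop on an object; "grip_force" is the grip in N (left out, the last holds). Time passes only in rows, so rows that do not move let the fingers close. It gives the time, the measured TCP pose, the force, the opening and the grip force at its end, in the units of the state.
- manip.get_obs(): the state, without advancing time (a new reading comes with each control period).
- manip.capture(name): name is "scene" or "top" or "wrist"; returns (picture, depth): 420x560x3 uint8, red, green, blue; 420x560 float32, m along the optical axis (not along the pixel's ray), 0 where there is no reading.
- manip.get_calibration(name): a dict with "K" (3x3 intrinsics, pixels), "origin" and "orientation" of the camera in the world. Camera axes: x right, y up, looking along -z (the intrinsics and any distortion apply to the point x, -y, -z); pixel columns grow to the right and rows downward; lengths in m; the calibration is good to about 2 mm. A picture is of the moment at which its call begins: read the wrist's pose just before it. get_calibration takes no time and is no camera call; for the wrist camera it gives the pose at the moment of the call.
- manip.hand_in(): hands the job in; it is judged then, once.
Trained networks look in the newest picture that a camera, given by its name, has taken for a name from the list of things; names that differ only in an ending like _2 or _b are one class to them, and where a whole thing is asked for, a point or a joint stands for the part that bears it (a point fixed in the world has none). Each returns a list of dicts, best first, with "score" (0 to 1); they miss things now and then, are a little off and sometimes report something else, mostly with a low value. They report only what shows in the picture. A call takes as long as a camera call. They do not tell look-alikes from the thing itself.
- manip.spot_in(camera, query): "at" ([column, row] in pixels, amid what is visible of it).
- manip.mark_of(camera, query): "at" ([column, row] in pixels: a listed point, or the origin of a listed thing).
The state is a dict: "time": time; "joints": joint angles; "joint_velocities": joint speeds; "joint_torque": joint torques, N m; "tool_pos": TCP position; "tcp_rot": TCP orientation; "wrist_force": force on the tool from outside, world axes, zero at the start; "ft_torque": the same for the moment, N m; "opening": opening from 0.0 (shut) to 1.0 (fully open); "grasp_force": force on a finger pad.
Only numpy, scipy, OpenCV 4.12 (cv2) and the standard library are available. Lean on these libraries where they do the work, as an engineer would, in place of code of your own. Each camera call takes 0.05 s, during which the arm holds its last target. There are 200 camera calls.

### The job

Lay the straightedge across the mixer deck from side to side, over the yellow middle plate, and press firmly down first its red end and then its bare end: it will rock, because the yellow plate stands proud. Tighten the blue hex screw clockwise in short swings, letting go and gripping afresh, until the plate is fully home, then press the red end and the bare end firmly again to show that the straightedge, still or again across the deck, no longer rocks. Lay the straightedge back on its black mat, then stack every tube rack squarely in one pile at the middle of the deck, lengthwise across it like the straightedge was, disturbing nothing else.

Things in the scene. Friction and masses are not known exactly. Their poses are not given: they have to be found in the camera images.
- mixer: white bench mixer, fixed. Origin on the bench under the deck's middle; x away from the robot at yaw 0. Deck top flat at z = 50 mm, 120 (x) by 190 mm (y): two dark pads, yellow plate between. In front a ledge 20 mm high with the hex screw at x = -122, y = 0, and a control column 50 x 45 x 105 mm high at x = -125, y = -112.5 mm that keeps a wide gripper from going right round the screw
- deck_centre (a point): middle of the deck top, 50 mm above the bench
- insert_top (a point): middle of the top of the yellow plate (118 mm along the mixer's x, 50 along its y). It starts 4 to 7 mm above the deck top; fully home it is level with it (z = 50 mm in the mixer's frame) and the screw meets a hard stop. It moves only with the hex screw, 2.2 mm down per radian clockwise
- hex: blue hexagonal screw head, 36 mm across flats. Origin on its upright axis, 20 mm above the bench; the flats run from 6 to 38 mm above the origin. One pair of flats faces its own y and -y, the others at 60 degree steps. Clockwise from above tightens, friction 0.12 N m, stays where left; 1.9 to 3.2 rad to go at the start
- straightedge: loose aluminium straightedge bar, 200 long (its x) x 26 wide (its y) x 16 mm thick, about 0.25 kg, one end painted red (+x). Origin: centre of its underside
- red_end (a point): where to press the red end: on the top face, 80 mm from the middle
- bare_end (a point): where to press the bare end: on the top face, 80 mm from the middle on the other side
- mat: black rubber mat 260 (its x) x 130 (its y) x 4 mm, fixed to the bench: the straightedge's home. Origin: centre of its underside, on the bench
- rack_blue: blue plastic tube rack, a flat block 110 long (its x) x 58 wide (its y) x 24 mm high, about 0.18 kg, black wells on top. Origin: centre of its underside. May be absent
- rack_yellow: yellow plastic tube rack, a flat block 110 long (its x) x 58 wide (its y) x 24 mm high, about 0.18 kg, black wells on top. Origin: centre of its underside. May be absent
- rack_orange: orange plastic tube rack, a flat block 110 long (its x) x 58 wide (its y) x 24 mm high, about 0.18 kg, black wells on top. Origin: centre of its underside. May be absent
- rack_green: green plastic tube rack, a flat block 110 long (its x) x 58 wide (its y) x 24 mm high, about 0.18 kg, black wells on top. Origin: centre of its underside. May be absent
- wash_bottle: bystander, leave alone: white bottle 180 mm tall. Origin: centre of its underside
- reagent_jar: bystander, leave alone: amber jar 100 mm tall with orange cap. Origin: centre of its underside
- beaker: bystander, leave alone: glass beaker 100 mm tall. Origin: centre of its underside
- tip_box: bystander, leave alone: clear tip box 85 x 122 x 48 mm with red lid. Origin: centre of its underside
- dish: bystander, leave alone: clear dish, 90 mm across, 15 mm high. Origin: centre of its underside
- notebook: bystander, leave alone: notebook 100 x 140 x 12 mm with blue cover. Origin: centre of its underside
- marker: bystander, leave alone: marker pen, 120 mm long, 14 mm thick. Origin: centre of its underside
Mind the look-alikes: they are no part of the job. Of the things shaped like the rack_yellow, the yellow one is meant.

How it is judged:
By the outcome, as a careful person would: the job done as asked, in the order asked, and still so for the second after the job is handed in, with the robot touching nothing.
Of rack_blue, rack_yellow, rack_orange, rack_green only 3 to 4 are there at a start; the rules pass over those that are not, and their reading is None.
At some moment in a run one of straightedge may be knocked a few centimetres aside while the robot is not near it.
Once in a run the grip may slacken for a moment while it holds something.
It also fails if it takes over 210 s, if anything falls off the work surface, if the arm or the gripper's body presses on something with over 40 N, if the wrist force passes 120 N, or if a joint passes its speed limit or range.

## Working session

There is one attempt and no reset: what is moved stays moved. The work goes in short steps, Python scripts to look and compute and a tool call to move; the robot and the scene stay as the last step left them, time stands still between calls to the robot, and variables do not carry over. Pictures are saved under pics/ and viewed, at most 14 in all, crops included, and the job is handed in when it is done.

Besides the shell and the picture viewer there is one more tool, called after "Request:" by a JSON object that holds its "op" and its "data", one argument or row to a line. carry_out: Moves the arm, as the interface text tells. Its arguments: {"type":"object","properties":{"motion":{"type":"array","items":{"type":"object","properties":{"offset":{"type":"array","items":{"type":"number"}},"spin":{"type":"number"}}}},"claw":{"type":"number"},"grip_force":{"type":"number"}},"required":["motion"]}

```bash
ls; mkdir -p pics
cat > h.py <<'E'
import numpy as np, cv2
from rig import manip
def snap(n,f=None):
    c=manip.get_calibration(n); im,d=manip.capture(n)
    if f: cv2.imwrite('pics/'+f,cv2.cvtColor(im,cv2.COLOR_RGB2BGR))
    return im,d,c
def cloud(d,c):
    K=c['K'];K=np.array(K);v,u=np.mgrid[:d.shape[0],:d.shape[1]]
    P=np.stack([(u-K[0,2])/K[0,0]*d,-(v-K[1,2])/K[1,1]*d,-d],-1)
    return P@np.array(c['orientation']).T+np.array(c['origin'])
def ray(c,uv,z):
    K=np.array(c['K']);r=np.array(c['orientation'])@np.array([(uv[0]-K[0,2])/K[0,0],-(uv[1]-K[1,2])/K[1,1],-1.])
    o=np.array(c['origin']);return o+r*(z-o[2])/r[2]
E
python3 - <<'E'
from h import *
np.set_printoptions(precision=4,suppress=True)
for n in('top','scene'):
    im,d,c=snap(n,n+'0.png'); P=cloud(d,c); np.savez(n+'0.npz',im=im,d=d,P=P)
    print(n,{k:v for k,v in c.items()})
    for q in ['deck_centre','insert_top','hex','straightedge','red_end','bare_end','mat','rack_blue','rack_yellow','rack_orange','rack_green','tip_box','beaker','dish']:
        r=manip.mark_of(n,q)[:3]
        for x in r:
            u,v=np.round(x['at']).astype(int)
            print(q,round(x['score'],2),u,v,P[min(max(v,0),419),min(max(u,0),559)])
print(manip.get_obs())
E
```

```text
pics
top {'K': array([[474.4272,   0.    , 280.8123],
       [  0.    , 474.4272, 203.9181],
       [  0.    ,   0.    ,   1.    ]]), 'origin': array([ 0.2738, -0.0334,  1.4604]), 'orientation': array([[ 0.0003,  0.9782, -0.2076],
       [-1.    , -0.0001, -0.0019],
       [-0.0018,  0.2076,  0.9782]])}
deck_centre 0.71 285 192 [ 0.6086 -0.0434  0.0578]
insert_top 0.74 283 196 [ 0.5968 -0.0373  0.0549]
hex 0.59 280 232 [ 0.4858 -0.0283  0.0585]
straightedge 0.96 379 218 [ 0.5359 -0.3342  0.0161]
red_end 0.72 369 197 [ 0.6017 -0.3052  0.0196]
red_end 0.17 278 232 [ 0.4857 -0.0223  0.0591]
bare_end 0.83 393 242 [ 0.4612 -0.3736  0.0169]
bare_end 0.73 284 193 [ 0.6064 -0.0404  0.0538]
mat 0.94 381 210 [ 0.5604 -0.3407  0.0194]
rack_blue 0.91 190 191 [0.6188 0.2513 0.0284]
rack_blue 0.69 370 198 [ 0.5983 -0.308   0.0203]
rack_yellow 0.98 240 277 [0.3549 0.0918 0.022 ]
rack_yellow 0.79 198 254 [0.4235 0.2198 0.0258]
rack_yellow 0.21 367 196 [ 0.6045 -0.2988  0.0211]
rack_orange 0.69 284 195 [ 0.6001 -0.0404  0.0538]
rack_orange 0.66 148 254 [0.4242 0.3729 0.0193]
tip_box 0.89 234 149 [0.7
[... 1371 characters left out ...]

tip_box 0.94 261 317 [0.7878 0.1622 0.048 ]
beaker 0.72 206 285 [0.8001 0.0105 0.0372]
dish 0.68 156 197 [ 0.7486 -0.2527  0.1153]
{'time': 1.5, 'joints': array([ 1.3031,  0.2639,  1.604 , -0.    ,  1.2737, -0.0369]), 'joint_velocities': array([ 0.0008,  0.0012,  0.0006, -0.0008, -0.0004, -0.0007]), 'joint_torque': array([  0.0012, -51.5056, -36.7711,  -0.    ,   0.001 ,  -0.    ]), 'tool_pos': array([0.1544, 0.6571, 0.3038]), 'tcp_rot': array([[-0.9735,  0.2288,  0.    ],
       [ 0.2288,  0.9735, -0.    ],
       [-0.    , -0.    , -1.    ]]), 'wrist_force': array([0.0856, 0.0197, 0.0573]), 'ft_torque': array([-0.0184,  0.0542,  0.0068]), 'grasp_force': 0.0, 'opening': 1.0032849398242014}
```

View pics/top0.png

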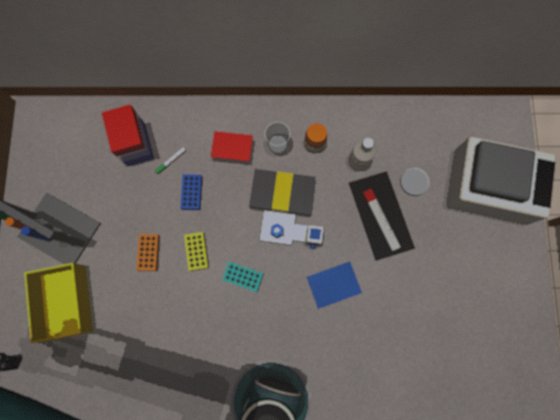

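View pics/scene0.png

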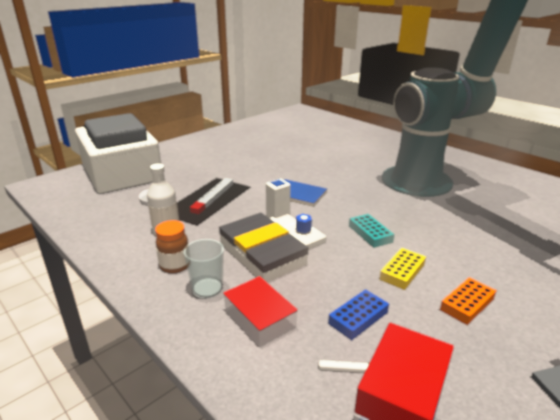

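```bash
cat >> h.py <<'E'
np.set_printoptions(precision=4,suppress=True)
def rect(P,m):
    "oriented rect in world xy of masked points: centre, (long,short), yaw of long axis deg"
    q=P[m][:,:2].astype(np.float32); (c,s,a)=cv2.minAreaRect(q*1000)
    if s[0]<s[1]: s=(s[1],s[0]);a+=90
    return np.array(c)/1000,np.array(s),(a+90)%180-90,np.median(P[m][:,2])
def blob(m,near=None):
    n,l,st,ce=cv2.connectedComponentsWithStats(m.astype(np.uint8))
    if n<2: return m
    i=1+np.argmax(st[1:,4]); return l==i
HSV=dict(blue=(105,130),yellow=(22,35),orange=(5,16),teal=(78,95))
E
python3 - <<'E'
from h import *
D=np.load('top0.npz');im,d,P=D['im'],D['d'],D['P'];h=cv2.cvtColor(im,cv2.COLOR_RGB2HSV)
for n,(u,v) in dict(blue=(191,192),yellow=(196,251),orange=(148,253),teal=(243,277)).items():
    w=np.zeros(d.shape,bool);w[v-22:v+22,u-25:u+25]=1
    m=w&(P[...,2]>.012)&(d>0)&(P[...,2]<.04)
    print(n,rect(P,m),m.sum(),np.median(im[blob(w&(h[...,1]>120))],0))
w=np.zeros(d.shape,bool);w[165:220,245:322]=1
m=blob(w&(P[...,2]>.042)&(P[...,2]<.07)&(P[...,0]>.53));print('deck',rect(P,m))
m=w&(h[...,0]>20)&(h[...,0]<35)&(h[...,1]>150);m=blob(m);print('ins',rect(P,m))
w[:]=0;w[180:255,355:405]=1
m=blob(w&(P[...,2]>.013)&((im.min(-1)>110)|((h[...,1]>150)&(im[...,0]>100))));print('se',rect(P,m))
w[:]=0;w[222:242,262:290]=1
m=blob(w&(P[...,2]>.048));print('hex',rect(P,m),P[m].mean(0))
w[:]=0;w[222:248,302:330]=1
m=blob(w&(P[...,2]>.09));print('col',rect(P,m))
w[:]=0;w[168:262,345:417]=1
m=blob(w&(im.max(-1)<45));print('mat',rect(P,m))
for q in['rack_green','rack_blue','rack_yellow','rack_orange']:print(q,[(round(x['score'],2),x['at']) for x in manip.spot_in('top',q)])
E
```

```text
blue (array([0.6215, 0.2523]), array([111.7695,  60.9754]), -1.6872787475585938, np.float64(0.024195342081065663)) 671 [ 49.  70. 123.]
yellow (array([0.4348, 0.2292]), array([110.1683,  59.6148]), 9.402379035949707, np.float64(0.023853811378063527)) 718 [144. 145.  51.]
orange (array([0.4315, 0.3773]), array([109.8602,  60.9054]), -0.5121917724609375, np.float64(0.02385127003474863)) 724 [141.5  90.   42. ]
teal (array([0.3585, 0.0865]), array([110.5163,  57.9847]), 71.10699462890625, np.float64(0.024210875958986744)) 721 [ 54. 130. 125.]
deck (array([ 0.6145, -0.0332]), array([190.3342, 121.2603]), 82.25928497314453, np.float64(0.05154294516058888))
ins (array([ 0.4741, -0.0227]), array([397.3536,  54.7167]), -4.794403076171875, np.float64(0.0559369343006646))
se (array([ 0.4349, -0.1791]), array([402.6993, 162.6688]), -64.12970924377441, np.float64(0.020531178464838984))
hex (array([ 0.3935, -0.0163]), array([239.3192,  35.9142]), -0.0211029052734375, np.float64(0.05855209977011455)) [ 0.4902 -0.0168  0.0796]
col (array([ 0.3836, -0.0968]), array([248.4732,  49.9155]), -18.660140991210938, np.float64(0.10479485570968428))
mat (array([ 0.4849, -0.1951]), array([464.2496, 259.2898]), -66.63638496398926, np.float64(0.004399635544609648))
rack_green []
rack_blue [(0.75, [189.8, 192.5])]
rack_yellow [(0.82, [195.5, 253.1]), (0.65, [239.0, 276.2])]
rack_orange [(0.89, [149.0, 251.8]), (0.67, [333.5, 284.7])]
```

Run:
```python
from h import *
D=np.load('top0.npz');im,d,P=D['im'],D['d'],D['P'];h=cv2.cvtColor(im,cv2.COLOR_RGB2HSV)
ok=(d>0)&(P[...,2]<.3)
def win(a,b,c,e):
    w=np.zeros(d.shape,bool);w[a:b,c:e]=1;return w&ok
m=blob(win(165,220,245,322)&(h[...,0]>20)&(h[...,0]<35)&(h[...,1]>150));print('ins',rect(P,m))
m=blob(win(180,255,355,405)&(P[...,2]>.013)&(P[...,2]<.03));print('se',rect(P,m))
m=blob(win(222,242,262,290)&(P[...,2]>.05)&(P[...,2]<.065));print('hex',rect(P,m),P[m].mean(0))
m=blob(win(222,248,302,330)&(P[...,2]>.09));print('col',rect(P,m))
m=blob(win(168,262,345,417)&(im.max(-1)<45));print('mat',rect(P,m))
c=manip.get_calibration('wrist');o=manip.get_obs()
R=o['tcp_rot'];print(c['K'],R.T@(c['origin']-o['tool_pos']),R.T@c['orientation'])
```

```text
ins (array([ 0.6131, -0.0337]), array([116.633 ,  50.7933]), -8.938812255859375, np.float64(0.05585558357580678))
se (array([ 0.5336, -0.3389]), array([200.2007,  29.9283]), 23.126277923583984, np.float64(0.020303093860973842))
hex (array([ 0.4945, -0.0164]), array([37.7322, 35.487 ]), 54.46255111694336, np.float64(0.058449010302566995)) [ 0.4934 -0.0169  0.0582]
col (array([ 0.4748, -0.1276]), array([50.8828, 45.0952]), -6.750709533691406, np.float64(0.10478557068863048))
mat (array([ 0.5486, -0.3431]), array([251.0787, 123.023 ]), 17.092700958251953, np.float64(0.0043786200532590636))
[[378.7456   0.     275.8958]
 [  0.     378.7456 215.6603]
 [  0.       0.       1.    ]] [ 0.0815  0.0009 -0.0688] [[ 0.0013  0.9491  0.3149]
 [ 1.     -0.0012 -0.0003]
 [ 0.0001  0.3149 -0.9491]]
```

Request:
{"op": "carry_out", "data": {
  "motion": [
    {"offset": [0.03,-0.026,0],"spin": -7},
    {"offset": [0.03,-0.026,0],"spin": -7},
    {"offset": [0.03,-0.026,0],"spin": -7},
    {"offset": [0.03,-0.026,0],"spin": -7},
    {"offset": [0.03,-0.026,0],"spin": -7}
  ]
}}

```text
time: 2.12
tool_pos: [0.3054, 0.5259, 0.304]
tcp_rot: [[-0.662, 0.749, 0.0], [0.749, 0.662, 0.0], [0.0, 0.0, -1.0]]
wrist_force: [0.6, 0.1, 0.5]
opening: 1.002
grasp_force: 0.0
```

Request:
{"op": "carry_out", "data": {
  "motion": [
    {"offset": [0.03,-0.026,0],"spin": -7},
    {"offset": [0.03,-0.026,0],"spin": -7},
    {"offset": [0.03,-0.026,0],"spin": -7},
    {"offset": [0.03,-0.026,0],"spin": -7},
    {"offset": [0.03,-0.026,0],"spin": -7}
  ]
}}

```text
time: 2.53
tool_pos: [0.4556, 0.3956, 0.3042]
tcp_rot: [[-0.112, 0.994, 0.001], [0.994, 0.112, 0.0], [0.0, 0.001, -1.0]]
wrist_force: [0.8, 0.8, -0.4]
opening: 1.0
grasp_force: 0.0
```

Request:
{"op": "carry_out", "data": {
  "motion": [
    {"offset": [0.011,-0.04,0],"spin": -2},
    {"offset": [0.011,-0.04,0],"spin": -2},
    {"offset": [0.011,-0.04,0],"spin": -2},
    {"offset": [0.011,-0.04,0],"spin": -2},
    {"offset": [0.011,-0.04,0],"spin": 0}
  ]
}}

```text
time: 2.95
tool_pos: [0.5096, 0.1952, 0.3041]
tcp_rot: [[0.023, 1.0, 0.001], [1.0, -0.023, 0.0], [0.0, 0.001, -1.0]]
wrist_force: [0.6, -0.4, -0.6]
opening: 1.001
grasp_force: 0.0
```

Request:
{"op": "carry_out", "data": {
  "motion": [
    {"offset": [0.011,-0.04,0],"spin": -1},
    {"offset": [0.011,-0.04,0],"spin": 0},
    {"offset": [0.011,-0.04,0],"spin": 0},
    {"offset": [0.0,-0.04,0],"spin": 0},
    {"offset": [0,0,0],"spin": 0}
  ]
}}

```text
time: 3.37
tool_pos: [0.5428, 0.0308, 0.3041]
tcp_rot: [[0.045, 0.999, 0.0], [0.999, -0.045, -0.004], [-0.004, 0.001, -1.0]]
wrist_force: [-0.4, 1.0, 0.0]
opening: 1.001
grasp_force: 0.0
```

Run:
```python
from h import *
im,d,c=snap('wrist','w1.png');P=cloud(d,c);np.savez('w1.npz',im=im,d=d,P=P)
h=cv2.cvtColor(im,cv2.COLOR_RGB2HSV);ok=(d>0)&(P[...,2]<.3)
x,y,z=P[...,0],P[...,1],P[...,2]
ye=blob(ok&(h[...,0]>20)&(h[...,0]<35)&(h[...,1]>140)&(z>.04)&(z<.07));print('ins',rect(P,ye))
m=blob(ok&(z>.046)&(z<.0535)&(x>.53));print('deck',rect(P,m))
hx=blob(ok&(z>.05)&(z<.065)&(x<.53)&(abs(y)<.06)&(h[...,0]>100));print('hex',rect(P,hx))
q=(P[hx][:,:2]*1000).astype(np.float32)
hull=cv2.convexHull(q)[:,0]
e=[(np.degrees(np.arctan2(*(b-a)[::-1]))%60,np.linalg.norm(b-a)) for a,b in zip(hull,np.roll(hull,-1,0))]
print('edges mod60',[(round(a,1),round(l,1)) for a,l in e if l>4])
# width vs angle
for a in range(0,60,3):
    n=np.array([np.cos(np.radians(a)),np.sin(np.radians(a))]);
    ws=[]
    for k in range(3):
        t=np.radians(a+60*k);p=q@np.array([np.cos(t),np.sin(t)]);ws.append(np.ptp(p))
    print(a,np.round(ws,1),end=' ')
```

```text
ins (array([ 0.6124, -0.0314]), array([118.9605,  54.9738]), -6.989295959472656, np.float64(0.05445423860914783))
deck (array([0.6202, 0.0248]), array([120.6283,  77.3154]), -7.509040832519531, np.float64(0.048646634877807626))
hex (array([ 0.4916, -0.0143]), array([40.6297, 36.5899]), -3.890655517578125, np.float64(0.056743334803125545))
edges mod60 [(np.float32(54.5), np.float32(16.9)), (np.float32(53.9), np.float32(14.4)), (np.float32(53.6), np.float32(11.3)), (np.float32(54.0), np.float32(7.9)), (np.float32(51.8), np.float32(19.0)), (np.float32(56.1), np.float32(17.6)), (np.float32(53.4), np.float32(15.2))]
0 [40.5 41.1 40.1] 3 [40.3 40.9 39.9] 6 [40.  40.6 39.5] 9 [39.6 40.2 39.1] 12 [39.1 39.7 38.7] 15 [38.5 39.  38.1] 18 [37.9 38.3 37.5] 21 [37.1 37.4 36.7] 24 [36.9 36.6 36.1] 27 [37.6 36.8 36.9] 30 [38.4 37.6 37.7] 33 [39.2 38.3 38.4] 36 [39.8 38.8 39. ] 39 [40.3 39.3 39.6] 42 [40.7 39.8 40. ] 45 [41.  40.1 40.3] 48 [41.3 40.3 40.5] 51 [41.4 40.4 40.6] 54 [41.4 40.4 40.6] 57 [41.3 40.3 40.6]
```

View pics/w1.png

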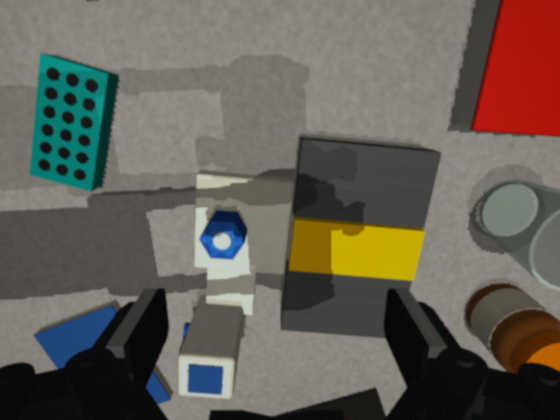

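Request:
{"op": "carry_out", "data": {
  "motion": [
    {"offset": [-0.001,-0.037,0],"spin": -6.4},
    {"offset": [-0.001,-0.037,0],"spin": -6.4},
    {"offset": [-0.001,-0.037,0],"spin": -6.4},
    {"offset": [-0.001,-0.037,0],"spin": -6.4},
    {"offset": [-0.001,-0.037,0],"spin": -6.4}
  ]
}}

```text
time: 3.83
tool_pos: [0.5375, -0.148, 0.3041]
tcp_rot: [[0.566, 0.825, 0.001], [0.825, -0.566, 0.0], [0.001, 0.0, -1.0]]
wrist_force: [1.1, -0.5, -1.0]
opening: 1.0
grasp_force: 0.0
```

Request:
{"op": "carry_out", "data": {
  "motion": [
    {"offset": [-0.001,-0.037,0],"spin": -6.4},
    {"offset": [-0.001,-0.037,0],"spin": -6.4},
    {"offset": [-0.001,-0.037,0],"spin": -6.4},
    {"offset": [-0.001,-0.037,0],"spin": -6.4},
    {"offset": [-0.001,-0.037,0],"spin": -6.4}
  ]
}}

```text
time: 4.25
tool_pos: [0.5329, -0.3333, 0.304]
tcp_rot: [[0.917, 0.399, 0.001], [0.399, -0.917, 0.001], [0.001, -0.0, -1.0]]
wrist_force: [0.8, -0.9, 0.3]
opening: 0.999
grasp_force: 0.0
```

Request:
{"op": "carry_out", "data": {
  "motion": [
    {"offset": [0,0,0]},
    {"offset": [0,0,0]}
  ],
  "claw": 0.06
}}

```text
invalid input
```

```bash
cat > se.py <<'E'
from h import *
import sys
im,d,c=snap('wrist',sys.argv[1]+'.png');P=cloud(d,c);np.savez(sys.argv[1]+'.npz',im=im,d=d,P=P)
h=cv2.cvtColor(im,cv2.COLOR_RGB2HSV);ok=(d>0)&(P[...,2]<.3)
z=P[...,2]
m=blob(ok&(z>.013)&(z<.03)&(P[...,1]<-.2)&((im.max(-1)>70)));print('se',rect(P,m))
print('red',np.median(P[m&(h[...,1]>150)],0))
m=ok&(z<.01)&(z>-.01)&(im.max(-1)<45)&(P[...,1]<-.2);m=blob(m);print('mat',rect(P,m))
o=manip.get_obs();print(o['tool_pos'],o['tcp_rot'][:2,1])
E
python3 se.py w2
```

```text
se (array([ 0.6542, -0.4486]), array([88.9117, 88.4779]), 25.034889221191406, np.float64(0.013848297958365174))
red [nan nan nan]
mat (array([ 0.5471, -0.3434]), array([258.593, 127.381]), 17.083580017089844, np.float64(0.002812497454336371))
[ 0.5324 -0.3398  0.3039] [ 0.3918 -0.92  ]
  return _methods._mean(a, axis=axis, dtype=dtype,
  ret = um.true_divide(
```

View pics/w2.png

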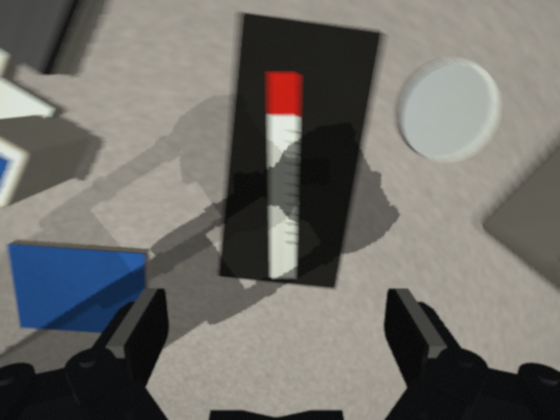

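Run:
```python
from h import *
D=np.load('w2.npz');im,d,P=D['im'],D['d'],D['P'];h=cv2.cvtColor(im,cv2.COLOR_RGB2HSV);ok=(d>0)
w=np.zeros(d.shape,bool);w[60:290,250:315]=1
m=blob(w&ok&((im.max(-1)>75)|((h[...,1]>150)&(im[...,0]>90))));print(rect(P,m),m.sum())
v=P[m];print(v.min(0),v.max(0),np.percentile(v[:,2],[5,50,95]))
```

```text
(array([ 0.5274, -0.3423]), array([210.887 ,  34.2941]), 23.426361083984375, np.float64(0.01874595600318002)) 6453
[ 0.4265 -0.3962  0.0005] [ 0.6287 -0.2852  0.0218] [0.0025 0.0187 0.0201]
```

Request:
{"op": "carry_out", "data": {
  "motion": [
    {"offset": [0,0,0],"spin": 0},
    {"offset": [0,0,0],"spin": 0}
  ],
  "claw": 0.06
}}

```text
time: 4.47
tool_pos: [0.5328, -0.3323, 0.3035]
tcp_rot: [[0.915, 0.404, -0.0], [0.404, -0.915, 0.001], [0.0, -0.001, -1.0]]
wrist_force: [-0.3, 0.3, 1.0]
opening: 0.748
grasp_force: 0.0
```

Run:
```python
from h import *
D=np.load('w2.npz');im,d,P=D['im'],D['d'],D['P'];h=cv2.cvtColor(im,cv2.COLOR_RGB2HSV);ok=(d>0)
w=np.zeros(d.shape,bool);w[60:290,250:315]=1
m=blob(w&ok&(P[...,2]>.013)&((im.max(-1)>75)|((h[...,1]>150)&(im[...,0]>90))));print(rect(P,m),m.sum())
for i in range(3):
    o=manip.get_obs();print(o['time'],o['tool_pos'],o['tcp_rot'][:2,1],o['opening']);manip.capture('top')
```

```text
(array([ 0.531 , -0.3371]), array([200.2846,  26.1006]), 24.060029983520508, np.float64(0.018906163394728892)) 5448
4.4667 [ 0.5328 -0.3323  0.3035] [ 0.4036 -0.9149] 0.747714833874489
4.5167 [ 0.5328 -0.3315  0.3036] [ 0.4047 -0.9145] 0.7034152050030373
4.5667 [ 0.5328 -0.3312  0.3037] [ 0.4052 -0.9142] 0.7053500432829946
```

Request:
{"op": "carry_out", "data": {
  "motion": [
    {"offset": [-0.001,-0.0065,-0.036],"spin": 0},
    {"offset": [0,0,-0.036],"spin": 0},
    {"offset": [0,0,-0.036],"spin": 0},
    {"offset": [0,0,-0.036],"spin": 0},
    {"offset": [0,0,-0.036],"spin": 0}
  ]
}}

```text
time: 5.03
tool_pos: [0.5319, -0.3376, 0.123]
tcp_rot: [[0.914, 0.406, 0.001], [0.406, -0.914, -0.0], [0.001, 0.001, -1.0]]
wrist_force: [0.5, 1.2, 0.4]
opening: 0.7
grasp_force: 0.0
```

Request:
{"op": "carry_out", "data": {
  "motion": [
    {"offset": [0,0,-0.02],"spin": 0},
    {"offset": [0,0,-0.015],"spin": 0},
    {"offset": [0,0,-0.006],"spin": 0},
    {"offset": [0,0,0],"spin": 0},
    {"offset": [0,0,0],"spin": 0}
  ]
}}

```text
time: 5.45
tool_pos: [0.5321, -0.3387, 0.0836]
tcp_rot: [[0.915, 0.404, 0.001], [0.404, -0.915, -0.0], [0.0, 0.001, -1.0]]
wrist_force: [-0.6, -0.5, 0.3]
opening: 0.705
grasp_force: 0.0
```

Request:
{"op": "carry_out", "data": {
  "motion": [
    {"offset": [0,0,0],"spin": 0},
    {"offset": [0,0,0],"spin": 0},
    {"offset": [0,0,0],"spin": 0},
    {"offset": [0,0,0],"spin": 0},
    {"offset": [0,0,0],"spin": 0}
  ],
  "claw": 0.015,
  "grip_force": 80
}}

```text
time: 5.87
tool_pos: [0.5325, -0.34, 0.0851]
tcp_rot: [[0.915, 0.403, 0.003], [0.403, -0.915, -0.001], [0.002, 0.002, -1.0]]
wrist_force: [-1.0, 1.1, 5.9]
opening: 0.273
grasp_force: 79.2
```

Request:
{"op": "carry_out", "data": {
  "motion": [
    {"offset": [0,0,0],"spin": 0},
    {"offset": [0,0,0],"spin": 0},
    {"offset": [0,0,0],"spin": 0}
  ]
}}

```text
time: 6.12
tool_pos: [0.5325, -0.3401, 0.0851]
tcp_rot: [[0.915, 0.403, 0.003], [0.403, -0.915, -0.002], [0.002, 0.002, -1.0]]
wrist_force: [-0.6, 1.9, 6.6]
opening: 0.272
grasp_force: 79.2
```

Request:
{"op": "carry_out", "data": {
  "motion": [
    {"offset": [0,0,0.02],"spin": 0},
    {"offset": [0,0,0.03],"spin": 0},
    {"offset": [0,0,0.03],"spin": 0},
    {"offset": [0,0,0.03],"spin": 0},
    {"offset": [0,0,0.01],"spin": 0}
  ]
}}

```text
time: 6.53
tool_pos: [0.5334, -0.3409, 0.2084]
tcp_rot: [[0.915, 0.403, 0.007], [0.403, -0.915, -0.005], [0.004, 0.007, -1.0]]
wrist_force: [0.6, -0.6, -0.4]
opening: 0.271
grasp_force: 79.2
```

Request:
{"op": "carry_out", "data": {
  "motion": [
    {"offset": [0.009,0.034,0],"spin": 6},
    {"offset": [0.009,0.034,0],"spin": 6},
    {"offset": [0.009,0.034,0],"spin": 6},
    {"offset": [0.009,0.034,0],"spin": 6},
    {"offset": [0.009,0.034,0],"spin": 6}
  ]
}}

```text
time: 6.95
tool_pos: [0.5759, -0.1679, 0.2018]
tcp_rot: [[0.587, 0.809, -0.001], [0.809, -0.587, 0.0], [-0.0, -0.001, -1.0]]
wrist_force: [1.3, 0.4, -2.1]
opening: 0.27
grasp_force: 81.9
```

Request:
{"op": "carry_out", "data": {
  "motion": [
    {"offset": [0.009,0.034,0],"spin": 6},
    {"offset": [0.009,0.034,0],"spin": 6},
    {"offset": [0.009,0.034,0],"spin": 6},
    {"offset": [0.009,0.034,0],"spin": 6},
    {"offset": [0,0,0],"spin": 4.5}
  ]
}}

```text
time: 7.37
tool_pos: [0.613, -0.0276, 0.2018]
tcp_rot: [[0.126, 0.992, 0.0], [0.992, -0.126, 0.003], [0.003, -0.0, -1.0]]
wrist_force: [-0.0, -1.2, -1.5]
opening: 0.266
grasp_force: 82.0
```

Request:
{"op": "carry_out", "data": {
  "motion": [
    {"offset": [0,0,0],"spin": 0},
    {"offset": [0,0,0],"spin": 0}
  ]
}}

```text
time: 7.53
tool_pos: [0.6118, -0.0331, 0.2018]
tcp_rot: [[0.136, 0.991, -0.002], [0.991, -0.136, -0.0], [-0.001, -0.002, -1.0]]
wrist_force: [-0.3, -0.2, -1.9]
opening: 0.268
grasp_force: 82.0
```

Request:
{"op": "carry_out", "data": {
  "motion": [
    {"offset": [0,0,-0.02],"spin": 0},
    {"offset": [0,0,-0.02],"spin": 0},
    {"offset": [0,0,-0.015],"spin": 0},
    {"offset": [0,0,-0.005],"spin": 0},
    {"offset": [0,0,0],"spin": 0}
  ]
}}

```text
time: 7.95
tool_pos: [0.6105, -0.0346, 0.1405]
tcp_rot: [[0.138, 0.99, -0.005], [0.991, -0.138, 0.0], [-0.0, -0.005, -1.0]]
wrist_force: [-1.4, -0.9, -2.0]
opening: 0.275
grasp_force: 81.9
```

Request:
{"op": "carry_out", "data": {
  "motion": [
    {"offset": [0,0,-0.002],"spin": 0},
    {"offset": [0,0,-0.001],"spin": 0},
    {"offset": [0,0,0],"spin": 0}
  ]
}}

```text
time: 8.2
tool_pos: [0.6131, -0.0338, 0.141]
tcp_rot: [[0.135, 0.991, 0.002], [0.991, -0.135, -0.0], [0.0, 0.002, -1.0]]
wrist_force: [-0.7, -0.6, -2.3]
opening: 0.269
grasp_force: 81.9
```

Run:
```python
from h import *
o=manip.get_obs();print(o['tool_pos'],o['wrist_force'],o['ft_torque'])
im,d,c=snap('scene','s1.png');cv2.imwrite('pics/s1c.png',cv2.resize(cv2.cvtColor(im,cv2.COLOR_RGB2BGR)[150:300,180:380],None,fx=3,fy=3))
```

```text
[ 0.6131 -0.0338  0.141 ] [-0.6868 -0.6279 -2.2579] [-0.0431 -0.0073  0.0087]
```

View pics/s1c.png

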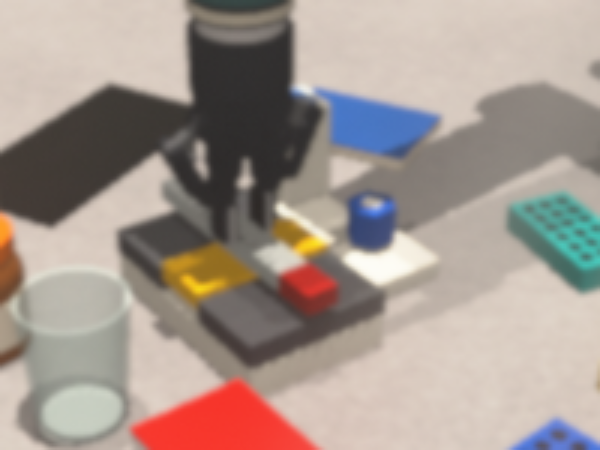

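Request:
{"op": "carry_out", "data": {
  "motion": [
    {"offset": [0,0,-0.002],"spin": 0},
    {"offset": [0,0,0],"spin": 0},
    {"offset": [0,0,0],"spin": 0}
  ]
}}

```text
time: 8.5
tool_pos: [0.6125, -0.0333, 0.1381]
tcp_rot: [[0.134, 0.991, 0.0], [0.991, -0.134, -0.0], [0.0, 0.0, -1.0]]
wrist_force: [1.2, 0.0, -1.9]
opening: 0.273
grasp_force: 81.9
```

Request:
{"op": "carry_out", "data": {
  "motion": [
    {"offset": [0,0,-0.002],"spin": 0},
    {"offset": [0,0,0],"spin": 0},
    {"offset": [0,0,0],"spin": 0}
  ]
}}

```text
time: 8.75
tool_pos: [0.6129, -0.0334, 0.137]
tcp_rot: [[0.134, 0.991, 0.001], [0.991, -0.134, -0.0], [0.0, 0.001, -1.0]]
wrist_force: [-1.7, 1.0, 5.4]
opening: 0.269
grasp_force: 82.8
```

Request:
{"op": "carry_out", "data": {
  "motion": [
    {"offset": [0,0,0],"spin": 0},
    {"offset": [0,0,0],"spin": 0},
    {"offset": [0,0,0],"spin": 0},
    {"offset": [0,0,0],"spin": 0}
  ],
  "claw": 0.06
}}

```text
time: 9.08
tool_pos: [0.6124, -0.0334, 0.1357]
tcp_rot: [[0.134, 0.991, -0.0], [0.991, -0.134, 0.0], [-0.0, -0.0, -1.0]]
wrist_force: [0.9, 0.8, -0.0]
opening: 0.702
grasp_force: 0.0
```

Request:
{"op": "carry_out", "data": {
  "motion": [
    {"offset": [0,0,0.015],"spin": 0},
    {"offset": [0,0,0.02],"spin": 0},
    {"offset": [0,0,0.02],"spin": 0}
  ]
}}

```text
time: 9.33
tool_pos: [0.6117, -0.0333, 0.1903]
tcp_rot: [[0.134, 0.991, -0.002], [0.991, -0.134, 0.0], [-0.0, -0.002, -1.0]]
wrist_force: [-0.2, -0.0, -0.1]
opening: 0.704
grasp_force: 0.0
```

Request:
{"op": "carry_out", "data": {
  "motion": [
    {"offset": [0.004,0.026,0],"spin": 0},
    {"offset": [0.004,0.026,0],"spin": 0},
    {"offset": [0.003,0.027,0],"spin": 0},
    {"offset": [0,0,0],"spin": 0},
    {"offset": [0,0,0],"spin": 0}
  ],
  "claw": 0
}}

```text
time: 9.75
tool_pos: [0.6234, 0.0469, 0.1907]
tcp_rot: [[0.132, 0.991, -0.0], [0.991, -0.132, -0.0], [-0.0, -0.0, -1.0]]
wrist_force: [0.2, -1.4, 0.7]
opening: 0.006
grasp_force: 0.0
```

Request:
{"op": "carry_out", "data": {
  "motion": [
    {"offset": [0,0,0],"spin": 0},
    {"offset": [0,0,0],"spin": 0},
    {"offset": [0,0,0],"spin": 0}
  ]
}}

```text
time: 10.0
tool_pos: [0.6233, 0.0446, 0.1907]
tcp_rot: [[0.135, 0.991, -0.0], [0.991, -0.135, -0.0], [-0.0, -0.0, -1.0]]
wrist_force: [0.2, -0.7, -0.4]
opening: 0.0
grasp_force: 0.0
```

```bash
cat > bar.py <<'E'
from h import *
import sys
im,d,c=snap('top','t.png');P=cloud(d,c);h=cv2.cvtColor(im,cv2.COLOR_RGB2HSV)
z=P[...,2];ok=(d>0)
w=np.zeros(d.shape,bool);w[165:222,245:330]=1
m=blob(w&ok&(z>.06)&(z<.08));print('bar',rect(P,m),m.sum())
r=blob(w&ok&((h[...,0]<6)|(h[...,0]>172))&(h[...,1]>140));print('red',P[r].mean(0))
for q in('red_end','bare_end'):
    for x in manip.mark_of('top',q)[:2]: print(q,round(x['score'],2),x['at'],ray(c,x['at'],.071))
E
python3 bar.py
```

```text
bar (array([ 0.6076, -0.0725]), array([121.9576,  34.943 ]), 79.74799346923828, np.float64(0.07165627953227771)) 383
red [nan nan nan]bar.py:7: RuntimeWarning: Mean of empty slice.
  r=blob(w&ok&((h[...,0]<6)|(h[...,0]>172))&(h[...,1]>140));print('red',P[r].mean(0))
  ret = um.true_divide(
```

Request:
{"op": "carry_out", "data": {
  "motion": [
    {"offset": [0,0,-0.02],"spin": 0},
    {"offset": [0,0,-0.018],"spin": 0},
    {"offset": [0,0,-0.005],"spin": 0},
    {"offset": [0,0,-0.003],"spin": 0},
    {"offset": [0,0,0],"spin": 0}
  ]
}}

```text
time: 10.57
tool_pos: [0.6231, 0.0453, 0.1444]
tcp_rot: [[0.135, 0.991, -0.001], [0.991, -0.135, -0.0], [-0.0, -0.001, -1.0]]
wrist_force: [-0.2, -0.7, 0.4]
opening: -0.002
grasp_force: 0.5
```

Request:
{"op": "carry_out", "data": {
  "motion": [
    {"offset": [0,0,-0.002],"spin": 0},
    {"offset": [0,0,-0.002],"spin": 0},
    {"offset": [0,0,0],"spin": 0},
    {"offset": [0,0,0],"spin": 0}
  ]
}}

```text
time: 10.9
tool_pos: [0.6241, 0.0458, 0.1418]
tcp_rot: [[0.134, 0.991, 0.002], [0.991, -0.134, 0.0], [0.001, 0.002, -1.0]]
wrist_force: [0.3, 0.4, 1.3]
opening: -0.003
grasp_force: 0.7
```

Request:
{"op": "carry_out", "data": {
  "motion": [
    {"offset": [0,0,-0.002],"spin": 0},
    {"offset": [0,0,0],"spin": 0},
    {"offset": [0,0,0],"spin": 0}
  ]
}}

```text
time: 11.15
tool_pos: [0.6243, 0.0459, 0.1404]
tcp_rot: [[0.134, 0.991, 0.002], [0.991, -0.134, 0.0], [0.001, 0.002, -1.0]]
wrist_force: [-0.5, 2.3, 6.1]
opening: 0.0
grasp_force: 2.9
```

Rocking down; press firmer.

Request:
{"op": "carry_out", "data": {
  "motion": [
    {"offset": [0,0,-0.002],"spin": 0},
    {"offset": [0,0,0],"spin": 0},
    {"offset": [0,0,0],"spin": 0}
  ]
}}

```text
time: 11.4
tool_pos: [0.6245, 0.0459, 0.1402]
tcp_rot: [[0.134, 0.991, 0.003], [0.991, -0.134, 0.0], [0.001, 0.003, -1.0]]
wrist_force: [-4.6, 0.8, 14.2]
opening: -0.002
grasp_force: 7.3
```

Request:
{"op": "carry_out", "data": {
  "motion": [
    {"offset": [0,0,-0.002],"spin": 0},
    {"offset": [0,0,0],"spin": 0},
    {"offset": [0,0,0],"spin": 0}
  ]
}}

```text
time: 11.65
tool_pos: [0.6247, 0.0459, 0.14]
tcp_rot: [[0.134, 0.991, 0.003], [0.991, -0.134, 0.0], [0.001, 0.003, -1.0]]
wrist_force: [-8.8, 1.1, 24.1]
opening: -0.0
grasp_force: 11.9
```

Request:
{"op": "carry_out", "data": {
  "motion": [
    {"offset": [0,0,-0.0005],"spin": 0},
    {"offset": [0,0,0],"spin": 0},
    {"offset": [0,0,0.015],"spin": 0},
    {"offset": [0,0,0.02],"spin": 0},
    {"offset": [0,0,0],"spin": 0}
  ]
}}

```text
time: 12.07
tool_pos: [0.6257, 0.0456, 0.1736]
tcp_rot: [[0.134, 0.991, 0.007], [0.991, -0.134, -0.0], [0.001, 0.007, -1.0]]
wrist_force: [1.0, -0.5, 1.5]
opening: -0.0
grasp_force: 0.0
```

Request:
{"op": "carry_out", "data": {
  "motion": [
    {"offset": [-0.005,-0.04,0],"spin": 0},
    {"offset": [-0.005,-0.04,0],"spin": 0},
    {"offset": [-0.005,-0.04,0],"spin": 0},
    {"offset": [-0.006,-0.038,0],"spin": 0},
    {"offset": [0,0,0],"spin": 0}
  ]
}}

```text
time: 12.48
tool_pos: [0.6011, -0.1184, 0.1686]
tcp_rot: [[0.139, 0.99, -0.001], [0.99, -0.139, -0.003], [-0.003, -0.001, -1.0]]
wrist_force: [-1.1, 1.0, -0.6]
opening: 0.002
grasp_force: 0.0
```

Request:
{"op": "carry_out", "data": {
  "motion": [
    {"offset": [0,0,0],"spin": 0},
    {"offset": [0,0,0],"spin": 0}
  ]
}}

```text
time: 12.65
tool_pos: [0.602, -0.1124, 0.1686]
tcp_rot: [[0.136, 0.991, -0.001], [0.991, -0.136, 0.001], [0.001, -0.001, -1.0]]
wrist_force: [-0.4, -0.3, -0.6]
opening: -0.0
grasp_force: 0.0
```

```bash
sed -i "s/^r=.*/r=w\&ok\&((h[...,0]<6)|(h[...,0]>172))\&(h[...,1]>140);print('red',r.sum(),P[r].mean(0),rect(P,r) if r.any() else '')/" bar.py; python3 bar.py
```

```text
bar (array([0.625 , 0.0183]), array([91.7101, 33.4803]), 80.26444244384766, np.float64(0.07197151431035653)) 282
red 86 [0.6259 0.0462 0.0717] (array([0.6266, 0.046 ]), array([30.1342, 25.9029]), 77.36360168457031, np.float64(0.07190830134751525))
red_end 0.87 [252.6, 188.0] [0.6178 0.0544 0.071 ]
bare_end 0.82 [309.2, 190.4] [ 0.6104 -0.1162  0.071 ]
```

Request:
{"op": "carry_out", "data": {
  "motion": [
    {"offset": [0,0,-0.016],"spin": 0},
    {"offset": [0,0,-0.008],"spin": 0},
    {"offset": [0,0,-0.003],"spin": 0},
    {"offset": [0,0,-0.002],"spin": 0},
    {"offset": [0,0,0],"spin": 0}
  ]
}}

```text
time: 13.22
tool_pos: [0.6022, -0.1114, 0.1406]
tcp_rot: [[0.133, 0.991, -0.001], [0.991, -0.133, 0.001], [0.001, -0.001, -1.0]]
wrist_force: [-0.0, 0.3, 0.8]
opening: 0.002
grasp_force: 0.4
```

Request:
{"op": "carry_out", "data": {
  "motion": [
    {"offset": [0,0,-0.002],"spin": 0},
    {"offset": [0,0,0],"spin": 0},
    {"offset": [0,0,0],"spin": 0}
  ]
}}

```text
time: 13.47
tool_pos: [0.6028, -0.1116, 0.1402]
tcp_rot: [[0.134, 0.991, 0.0], [0.991, -0.134, 0.001], [0.001, 0.0, -1.0]]
wrist_force: [-4.1, 2.3, 10.2]
opening: -0.002
grasp_force: 4.8
```

Request:
{"op": "carry_out", "data": {
  "motion": [
    {"offset": [0,0,-0.002],"spin": 0},
    {"offset": [0,0,0],"spin": 0},
    {"offset": [0,0,0],"spin": 0}
  ]
}}

```text
time: 13.72
tool_pos: [0.603, -0.1117, 0.14]
tcp_rot: [[0.134, 0.991, 0.001], [0.991, -0.134, 0.001], [0.001, 0.001, -1.0]]
wrist_force: [-8.0, 2.0, 19.7]
opening: -0.001
grasp_force: 9.3
```

Request:
{"op": "carry_out", "data": {
  "motion": [
    {"offset": [0,0,-0.001],"spin": 0},
    {"offset": [0,0,0],"spin": 0},
    {"offset": [0,0,0.02],"spin": 0},
    {"offset": [0,0,0.03],"spin": 0},
    {"offset": [0,0,0.01],"spin": 0}
  ]
}}

```text
time: 14.13
tool_pos: [0.6044, -0.1125, 0.1994]
tcp_rot: [[0.134, 0.991, 0.006], [0.991, -0.134, -0.001], [-0.001, 0.006, -1.0]]
wrist_force: [0.2, -0.0, 1.8]
opening: -0.001
grasp_force: 0.0
```

Request:
{"op": "carry_out", "data": {
  "motion": [
    {"offset": [-0.028,0.024,0],"spin": 7},
    {"offset": [-0.028,0.024,0],"spin": 7},
    {"offset": [-0.028,0.024,0],"spin": 7},
    {"offset": [-0.026,0.024,0],"spin": 7},
    {"offset": [0,0,0],"spin": 4}
  ],
  "claw": 0.06
}}

```text
time: 14.55
tool_pos: [0.4868, -0.0132, 0.1934]
tcp_rot: [[-0.418, 0.908, -0.006], [0.908, 0.418, 0.002], [0.004, -0.005, -1.0]]
wrist_force: [-0.0, 0.2, -0.9]
opening: 0.691
grasp_force: 0.0
```

Request:
{"op": "carry_out", "data": {
  "motion": [
    {"offset": [0,0,0],"spin": 0},
    {"offset": [0,0,0],"spin": 0}
  ]
}}

```text
time: 14.72
tool_pos: [0.4928, -0.0162, 0.1956]
tcp_rot: [[-0.41, 0.912, 0.002], [0.912, 0.41, -0.0], [-0.001, 0.001, -1.0]]
wrist_force: [0.4, -0.1, 0.2]
opening: 0.705
grasp_force: 0.0
```

```bash
cat > hexm.py <<'E'
from h import *
o=manip.get_obs();print(o['time'],o['tool_pos'],np.degrees(np.arctan2(*o['tcp_rot'][:2,1][::-1])),o['ft_torque'])
for n in('wrist','top'):
    im,d,c=snap(n,n+'h.png');P=cloud(d,c);h=cv2.cvtColor(im,cv2.COLOR_RGB2HSV)
    x,y,z=P[...,0],P[...,1],P[...,2];ok=(d>0)
    m=ok&(z>.05)&(z<.064)&(abs(x-.4925)<.03)&(abs(y+.016)<.03)&(h[...,0]>95)&(h[...,1]>90)
    if m.sum()>20: print(n,rect(P,m)[:2],m.sum())
    q=P[m][:,:2]*1000
    if m.sum()>50:
        w=[sum(np.ptp(q@np.array([np.cos(np.radians(a+60*k)),np.sin(np.radians(a+60*k))])) for k in range(3)) for a in range(60)]
        print('normal',np.argmin(w),min(w)/3)
    yel=ok&(h[...,0]>20)&(h[...,0]<35)&(h[...,1]>140)&(z>.04)&(z<.066)&(x>.54)&(y<.02)
    dk=ok&(z>.044)&(z<.0535)&(x>.565)&(x<.66)&(abs(y+.033)<.09)&(im.max(-1)<110)&(h[...,1]<90)
    if yel.sum()>20: print('ins z',np.median(z[yel]),'deck',np.median(z[dk]),dk.sum())
E
python3 hexm.py
```

```text
14.7167 [ 0.4928 -0.0162  0.1956] 24.21107214427408 [ 0.0145 -0.0097  0.0134]
wrist (array([ 0.4919, -0.0144]), array([40.9675, 35.324 ])) 2558
normal 23 36.18692676804792
ins z 0.05428064503387342 deck 0.048551492890250236 9925
ins z 0.05612138905508002 deck 0.049992616605195606 207
```

Request:
{"op": "carry_out", "data": {
  "motion": [
    {"offset": [0,0.001,-0.03],"spin": -1},
    {"offset": [0,0,-0.03],"spin": 0},
    {"offset": [0,0,-0.025],"spin": 0},
    {"offset": [0,0,-0.01],"spin": 0},
    {"offset": [0,0,0],"spin": 0}
  ]
}}

```text
time: 15.23
tool_pos: [0.4908, -0.0158, 0.0975]
tcp_rot: [[-0.394, 0.919, -0.006], [0.919, 0.394, 0.0], [0.003, -0.005, -1.0]]
wrist_force: [-0.6, -0.4, -0.4]
opening: 0.706
grasp_force: 0.0
```

Request:
{"op": "carry_out", "data": {
  "motion": [
    {"offset": [0,0,0],"spin": 0},
    {"offset": [0,0,0],"spin": 0},
    {"offset": [0,0,0],"spin": 0},
    {"offset": [0,0,0],"spin": 0}
  ],
  "claw": 0.02,
  "grip_force": 60
}}

```text
time: 15.57
tool_pos: [0.4925, -0.0162, 0.102]
tcp_rot: [[-0.396, 0.918, -0.0], [0.918, 0.396, -0.001], [-0.001, -0.001, -1.0]]
wrist_force: [-3.9, -3.1, 2.6]
opening: 0.407
grasp_force: 62.1
```

Request:
{"op": "carry_out", "data": {
  "motion": [
    {"offset": [0,0,0],"spin": -5},
    {"offset": [0,0,0],"spin": -5},
    {"offset": [0,0,0],"spin": -5}
  ]
}}

```text
time: 15.82
tool_pos: [0.4923, -0.0162, 0.1021]
tcp_rot: [[-0.141, 0.99, -0.0], [0.99, 0.14, -0.002], [-0.002, -0.0, -1.0]]
wrist_force: [-4.3, -3.3, 2.4]
opening: 0.408
grasp_force: 62.1
```

```bash
python3 hexm.py
```

```text
15.8167 [ 0.4923 -0.0162  0.1021] 8.076773171865796 [-0.5975  0.7263  0.1563]
wrist (array([ 0.4943, -0.0117]), array([50.8793, 38.7261])) 7012
normal 9 45.47010318536098
ins z 0.05375739884078669 deck 0.048610001940730646 9125
ins z 0.05519950297733056 deck 0.049484429056246726 334
```

Request:
{"op": "carry_out", "data": {
  "motion": [
    {"offset": [0,0,0],"spin": -6},
    {"offset": [0,0,0],"spin": -6},
    {"offset": [0,0,0],"spin": -6},
    {"offset": [0,0,0],"spin": -6},
    {"offset": [0,0,0],"spin": -6}
  ]
}}

```text
time: 16.33
tool_pos: [0.4921, -0.0163, 0.1021]
tcp_rot: [[0.374, 0.927, -0.001], [0.927, -0.374, -0.002], [-0.002, -0.0, -1.0]]
wrist_force: [-6.0, -3.0, 3.0]
opening: 0.411
grasp_force: 62.2
```

Request:
{"op": "carry_out", "data": {
  "motion": [
    {"offset": [0,0,0],"spin": -6},
    {"offset": [0,0,0],"spin": -6},
    {"offset": [0,0,0],"spin": -3},
    {"offset": [0,0,0],"spin": 0}
  ]
}}

```text
time: 16.67
tool_pos: [0.492, -0.0162, 0.1021]
tcp_rot: [[0.6, 0.8, -0.001], [0.8, -0.6, -0.002], [-0.002, 0.0, -1.0]]
wrist_force: [-6.4, -3.4, 4.6]
opening: 0.413
grasp_force: 62.3
```

Request:
{"op": "carry_out", "data": {
  "motion": [
    {"offset": [0,0,0],"spin": 0},
    {"offset": [0,0,0],"spin": 0},
    {"offset": [0,0,0],"spin": 0}
  ],
  "claw": 0.06
}}

```text
time: 16.92
tool_pos: [0.4939, -0.0155, 0.1019]
tcp_rot: [[0.598, 0.801, 0.004], [0.801, -0.598, -0.0], [0.002, 0.003, -1.0]]
wrist_force: [0.4, 0.0, -0.9]
opening: 0.701
grasp_force: 0.0
```

Request:
{"op": "carry_out", "data": {
  "motion": [
    {"offset": [0,0,0],"spin": 6},
    {"offset": [0,0,0],"spin": 6},
    {"offset": [0,0,0],"spin": 6},
    {"offset": [0,0,0],"spin": 6},
    {"offset": [0,0,0],"spin": 6}
  ]
}}

```text
time: 17.33
tool_pos: [0.4934, -0.0153, 0.1012]
tcp_rot: [[0.112, 0.994, 0.002], [0.994, -0.112, -0.0], [0.0, 0.002, -1.0]]
wrist_force: [0.5, -1.0, 0.5]
opening: 0.701
grasp_force: 0.0
```

Request:
{"op": "carry_out", "data": {
  "motion": [
    {"offset": [0,0,0],"spin": 6},
    {"offset": [0,0,0],"spin": 6},
    {"offset": [0,0,0],"spin": 6},
    {"offset": [0,0,0],"spin": 6},
    {"offset": [0,0,0],"spin": 6}
  ]
}}

```text
time: 17.75
tool_pos: [0.4934, -0.0153, 0.1012]
tcp_rot: [[-0.4, 0.917, 0.002], [0.917, 0.4, -0.0], [-0.001, 0.002, -1.0]]
wrist_force: [-0.6, -0.8, -0.4]
opening: 0.703
grasp_force: 0.0
```

Request:
{"op": "carry_out", "data": {
  "motion": [
    {"offset": [0,0,0],"spin": 0},
    {"offset": [0,0,0],"spin": 0}
  ]
}}

```text
time: 17.92
tool_pos: [0.4931, -0.0154, 0.101]
tcp_rot: [[-0.393, 0.92, 0.001], [0.92, 0.393, -0.0], [-0.001, 0.001, -1.0]]
wrist_force: [0.2, -0.2, -0.7]
opening: 0.704
grasp_force: 0.0
```

```bash
python3 hexm.py
```

```text
17.9167 [ 0.4931 -0.0154  0.101 ] 23.11259356047584 [ 0.0319 -0.045  -0.0859]
wrist (array([ 0.4932, -0.0131]), array([61.7737, 37.6851])) 6957
normal 23 48.18214133130758
ins z 0.04660305740741779 deck 0.04856101650334793 7985
ins z 0.05381183244194521 deck 0.04975123434243667 353
```

Request:
{"op": "carry_out", "data": {
  "motion": [
    {"offset": [0,0,0],"spin": 0},
    {"offset": [0,0,0],"spin": 0},
    {"offset": [0,0,0],"spin": 0},
    {"offset": [0,0,0],"spin": 0}
  ],
  "claw": 0.02
}}

```text
time: 18.35
tool_pos: [0.4921, -0.0155, 0.1007]
tcp_rot: [[-0.395, 0.919, -0.001], [0.919, 0.395, -0.0], [0.0, -0.001, -1.0]]
wrist_force: [-3.2, -0.0, 6.0]
opening: 0.408
grasp_force: 60.5
```

Request:
{"op": "carry_out", "data": {
  "motion": [
    {"offset": [0,0,0],"spin": -6},
    {"offset": [0,0,0],"spin": -6},
    {"offset": [0,0,0],"spin": -6},
    {"offset": [0,0,0],"spin": -6},
    {"offset": [0,0,0],"spin": -6}
  ]
}}

```text
time: 18.77
tool_pos: [0.4922, -0.0155, 0.1007]
tcp_rot: [[0.122, 0.993, -0.0], [0.993, -0.122, -0.0], [-0.0, -0.0, -1.0]]
wrist_force: [-2.6, -1.2, 5.3]
opening: 0.411
grasp_force: 60.5
```

Request:
{"op": "carry_out", "data": {
  "motion": [
    {"offset": [0,0,0],"spin": -6},
    {"offset": [0,0,0],"spin": -6},
    {"offset": [0,0,0],"spin": -6},
    {"offset": [0,0,0],"spin": -6},
    {"offset": [0,0,0],"spin": -6}
  ]
}}

```text
time: 19.18
tool_pos: [0.4924, -0.0156, 0.1007]
tcp_rot: [[0.602, 0.798, -0.0], [0.798, -0.602, -0.001], [-0.001, 0.0, -1.0]]
wrist_force: [-1.7, -1.0, 4.1]
opening: 0.417
grasp_force: 60.5
```

Request:
{"op": "carry_out", "data": {
  "motion": [
    {"offset": [0,0,0],"spin": 0},
    {"offset": [0,0,0],"spin": 0},
    {"offset": [0,0,0],"spin": 0}
  ],
  "claw": 0.06
}}

```text
time: 19.43
tool_pos: [0.4925, -0.0154, 0.1003]
tcp_rot: [[0.596, 0.803, 0.0], [0.803, -0.596, 0.0], [0.0, 0.0, -1.0]]
wrist_force: [-0.7, -0.9, -0.1]
opening: 0.699
grasp_force: 0.0
```

Request:
{"op": "carry_out", "data": {
  "motion": [
    {"offset": [0,0,0],"spin": 6},
    {"offset": [0,0,0],"spin": 6},
    {"offset": [0,0,0],"spin": 6},
    {"offset": [0,0,0],"spin": 6},
    {"offset": [0,0,0],"spin": 6}
  ]
}}

```text
time: 19.85
tool_pos: [0.4925, -0.0153, 0.1003]
tcp_rot: [[0.11, 0.994, 0.0], [0.994, -0.11, 0.0], [0.0, 0.0, -1.0]]
wrist_force: [-0.1, -0.7, -0.4]
opening: 0.705
grasp_force: 0.0
```

Request:
{"op": "carry_out", "data": {
  "motion": [
    {"offset": [0,0,0],"spin": 6},
    {"offset": [0,0,0],"spin": 6},
    {"offset": [0,0,0],"spin": 6},
    {"offset": [0,0,0],"spin": 6},
    {"offset": [0,0,0],"spin": 6}
  ]
}}

```text
time: 20.27
tool_pos: [0.4925, -0.0153, 0.1003]
tcp_rot: [[-0.402, 0.916, 0.0], [0.916, 0.402, 0.0], [0.0, 0.0, -1.0]]
wrist_force: [-0.0, 0.6, 0.3]
opening: 0.702
grasp_force: 0.0
```

```bash
python3 hexm.py
```

```text
20.2667 [ 0.4925 -0.0153  0.1003] 23.678313621774 [-0.0402 -0.0277  0.0618]
wrist (array([ 0.4922, -0.0144]), array([61.2638, 37.4635])) 7023
normal 24 48.27316728687578
ins z 0.04575561776801418 deck 0.04856587547236284 7376
ins z 0.051761021051086153 deck 0.04970336009839993 354
```

View pics/wristh.png

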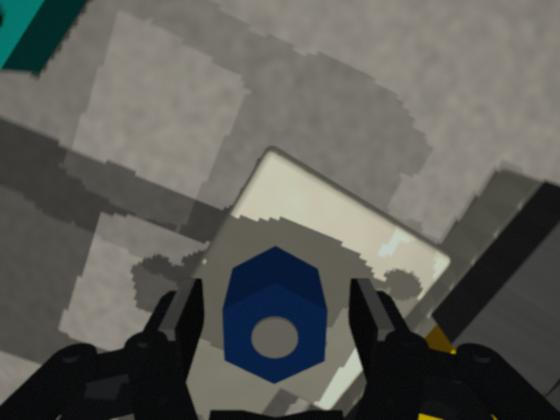

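Request:
{"op": "carry_out", "data": {
  "motion": [
    {"offset": [0,0,0],"spin": 0},
    {"offset": [0,0,0],"spin": 0},
    {"offset": [0,0,0],"spin": 0},
    {"offset": [0,0,0],"spin": 0}
  ],
  "claw": 0.02
}}

```text
time: 20.7
tool_pos: [0.4921, -0.0155, 0.1006]
tcp_rot: [[-0.394, 0.919, -0.001], [0.919, 0.394, -0.0], [0.0, -0.001, -1.0]]
wrist_force: [-2.7, -1.6, 4.0]
opening: 0.413
grasp_force: 60.5
```

Request:
{"op": "carry_out", "data": {
  "motion": [
    {"offset": [0,0,0],"spin": -6},
    {"offset": [0,0,0],"spin": -6},
    {"offset": [0,0,0],"spin": -6},
    {"offset": [0,0,0],"spin": -6},
    {"offset": [0,0,0],"spin": -6}
  ]
}}

```text
time: 21.12
tool_pos: [0.4923, -0.0155, 0.1006]
tcp_rot: [[0.122, 0.992, -0.0], [0.992, -0.122, -0.0], [-0.0, -0.0, -1.0]]
wrist_force: [-2.0, -1.0, 4.6]
opening: 0.412
grasp_force: 60.4
```

Request:
{"op": "carry_out", "data": {
  "motion": [
    {"offset": [0,0,0],"spin": -5},
    {"offset": [0,0,0],"spin": -5},
    {"offset": [0,0,0],"spin": 0}
  ]
}}

```text
time: 21.37
tool_pos: [0.492, -0.0163, 0.1007]
tcp_rot: [[0.282, 0.959, -0.001], [0.959, -0.282, -0.004], [-0.004, -0.0, -1.0]]
wrist_force: [-3.4, -1.9, 5.2]
opening: 0.414
grasp_force: 86.0
```

```bash
python3 hexm.py
```

```text
21.3667 [ 0.492  -0.0163  0.1007] -16.37827799139672 [-0.4568  0.5069  2.8441]
wrist (array([ 0.4951, -0.0134]), array([47.1535, 38.1182])) 7133
normal 45 43.71603378197804
ins z 0.0485562777196185 deck 0.048664531954947875 22796
ins z 0.05038007783054543 deck 0.0500322148198149 335
```

Request:
{"op": "carry_out", "data": {
  "motion": [
    {"offset": [0,0,0],"spin": 0},
    {"offset": [0,0,0],"spin": 0},
    {"offset": [0,0,0],"spin": 0}
  ],
  "claw": 0.06
}}

```text
time: 21.72
tool_pos: [0.4926, -0.0152, 0.1003]
tcp_rot: [[0.289, 0.957, 0.0], [0.957, -0.289, 0.001], [0.001, 0.0, -1.0]]
wrist_force: [0.7, 1.2, 0.3]
opening: 0.701
grasp_force: 0.0
```

Request:
{"op": "carry_out", "data": {
  "motion": [
    {"offset": [0,0,0.03],"spin": 0},
    {"offset": [0,0,0.035],"spin": 0},
    {"offset": [0,0,0.035],"spin": 0},
    {"offset": [0,0,0],"spin": 0}
  ]
}}

```text
time: 22.05
tool_pos: [0.4971, -0.0157, 0.2078]
tcp_rot: [[0.289, 0.957, 0.013], [0.957, -0.289, -0.0], [0.003, 0.013, -1.0]]
wrist_force: [1.9, -0.1, 0.6]
opening: 0.7
grasp_force: 0.0
```

```bash
python3 hexm.py; python3 bar.py; python3 -c "
from h import *
o=manip.get_obs();print(o['time'],o['tool_pos'])
im=cv2.imread('pics/t.png');cv2.imwrite('pics/tc.png',cv2.resize(im[150:270,220:420],None,fx=3,fy=3))"
```

```text
22.05 [ 0.4971 -0.0157  0.2078] -16.79492354000075 [ 0.0192 -0.0706 -0.0113]
wrist (array([ 0.4919, -0.0145]), array([40.0553, 36.0967])) 2258
normal 50 35.968737908998996
ins z 0.04855155522373075 deck 0.04862916574175005 19133
ins z 0.05016305700071855 deck 0.04990285824014529 173
bar (array([ 0.5996, -0.119 ]), array([28.2928, 25.6953]), 80.76973724365234, np.float64(0.06561794863116233)) 81
red 0 [nan nan nan] 
bare_end 0.45 [310.5, 192.4] [ 0.6042 -0.12    0.071 ]
22.3 [ 0.4913 -0.0153  0.1989]bar.py:7: RuntimeWarning: Mean of empty slice.
  r=w&ok&((h[...,0]<6)|(h[...,0]>172))&(h[...,1]>140);print('red',r.sum(),P[r].mean(0),rect(P,r) if r.any() else '')
  ret = um.true_divide(
```

View pics/tc.png

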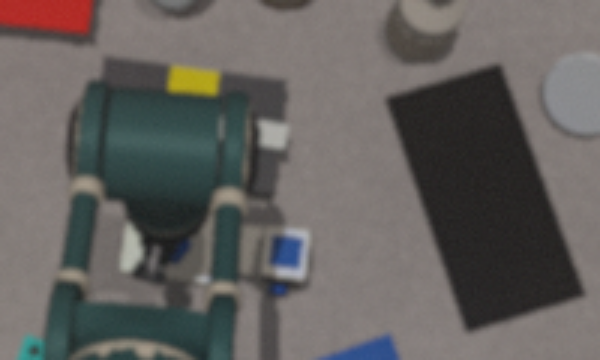

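Request:
{"op": "carry_out", "data": {
  "motion": [
    {"offset": [0.033,0.015,0],"spin": 3},
    {"offset": [0.033,0.015,0],"spin": 3},
    {"offset": [0.033,0.015,0],"spin": 3},
    {"offset": [0.034,0.016,0],"spin": 0},
    {"offset": [0,0,0],"spin": 0}
  ],
  "claw": 0
}}

```text
time: 22.72
tool_pos: [0.6298, 0.048, 0.1978]
tcp_rot: [[0.133, 0.991, 0.001], [0.991, -0.133, 0.001], [0.001, 0.001, -1.0]]
wrist_force: [0.8, -0.7, 0.2]
opening: 0.009
grasp_force: 0.0
```

Request:
{"op": "carry_out", "data": {
  "motion": [
    {"offset": [0,0,0],"spin": 0},
    {"offset": [0,0,0],"spin": 0},
    {"offset": [0,0,0],"spin": 0}
  ]
}}

```text
time: 22.97
tool_pos: [0.6236, 0.0452, 0.1989]
tcp_rot: [[0.135, 0.991, -0.003], [0.991, -0.135, -0.0], [-0.001, -0.003, -1.0]]
wrist_force: [-1.5, 0.1, 0.6]
opening: 0.0
grasp_force: 0.0
```

```bash
python3 bar.py 2>/dev/null
python3 - <<'E'
from h import *
o=manip.get_obs();print(o['time'],o['tool_pos'])
im,d,c=snap('wrist','w5.png');P=cloud(d,c);z=P[...,2];x=P[...,0]
m=blob((d>0)&(z>.058)&(z<.072)&(abs(x-.61)<.06)&(P[...,1]<.09)&(P[...,1]>-.16));print(rect(P,m),m.sum())
h=cv2.cvtColor(im,cv2.COLOR_RGB2HSV);r=m&((h[...,0]<6)|(h[...,0]>172))&(h[...,1]>140);print(r.sum(),rect(P,r) if r.any() else '')
E
```

```text
bar (array([ 0.6074, -0.0722]), array([123.1253,  28.5712]), 80.21504211425781, np.float64(0.06633056754759004)) 353
red 0 [nan nan nan] 
23.1167 [0.6243 0.045  0.2003]
(array([0.6237, 0.0414]), array([51.6396, 26.2198]), 81.32154846191406, np.float64(0.06497626960025338)) 3362
2787 (array([0.6248, 0.0488]), array([36.5927, 26.2074]), 81.12403106689453, np.float64(0.06500923060471889))
```

View pics/w5.png

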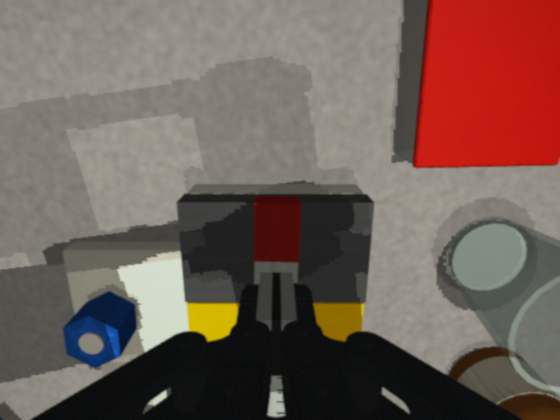

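Request:
{"op": "carry_out", "data": {
  "motion": [
    {"offset": [0,0.001,-0.025],"spin": 0},
    {"offset": [0,0,-0.02],"spin": 0},
    {"offset": [0,0,-0.011],"spin": 0},
    {"offset": [0,0,-0.003],"spin": 0},
    {"offset": [0,0,0],"spin": 0}
  ]
}}

```text
time: 23.58
tool_pos: [0.6245, 0.0464, 0.1404]
tcp_rot: [[0.135, 0.991, -0.002], [0.991, -0.135, -0.0], [-0.0, -0.002, -1.0]]
wrist_force: [0.5, 0.2, -0.4]
opening: 0.0
grasp_force: 0.0
```

Request:
{"op": "carry_out", "data": {
  "motion": [
    {"offset": [0,0,-0.002],"spin": 0},
    {"offset": [0,0,-0.002],"spin": 0},
    {"offset": [0,0,0],"spin": 0}
  ]
}}

```text
time: 23.83
tool_pos: [0.6265, 0.0466, 0.1388]
tcp_rot: [[0.134, 0.991, 0.003], [0.991, -0.134, 0.0], [0.0, 0.003, -1.0]]
wrist_force: [-0.1, 0.0, 0.4]
opening: 0.003
grasp_force: 0.0
```

Request:
{"op": "carry_out", "data": {
  "motion": [
    {"offset": [0,0,-0.002],"spin": 0},
    {"offset": [0,0,0],"spin": 0},
    {"offset": [0,0,0],"spin": 0}
  ]
}}

```text
time: 24.08
tool_pos: [0.6265, 0.0466, 0.1386]
tcp_rot: [[0.134, 0.991, 0.003], [0.991, -0.134, -0.0], [0.0, 0.003, -1.0]]
wrist_force: [-5.1, -0.1, 11.4]
opening: -0.001
grasp_force: 5.7
```

Request:
{"op": "carry_out", "data": {
  "motion": [
    {"offset": [0,0,-0.003],"spin": 0},
    {"offset": [0,0,0],"spin": 0},
    {"offset": [0,0,0],"spin": 0}
  ]
}}

```text
time: 24.33
tool_pos: [0.6267, 0.0466, 0.1385]
tcp_rot: [[0.134, 0.991, 0.003], [0.991, -0.134, -0.0], [0.0, 0.003, -1.0]]
wrist_force: [-10.5, -0.8, 26.7]
opening: -0.0
grasp_force: 13.2
```

Request:
{"op": "carry_out", "data": {
  "motion": [
    {"offset": [0,0,0],"spin": 0},
    {"offset": [0,0,0.015],"spin": 0},
    {"offset": [0,0,0.02],"spin": 0},
    {"offset": [0,0,0],"spin": 0}
  ]
}}

```text
time: 24.67
tool_pos: [0.6282, 0.0467, 0.1725]
tcp_rot: [[0.134, 0.991, 0.008], [0.991, -0.134, 0.0], [0.001, 0.008, -1.0]]
wrist_force: [1.6, -0.0, 0.6]
opening: -0.0
grasp_force: 0.0
```

Request:
{"op": "carry_out", "data": {
  "motion": [
    {"offset": [-0.006,-0.04,0],"spin": 0},
    {"offset": [-0.006,-0.04,0],"spin": 0},
    {"offset": [-0.006,-0.04,0],"spin": 0},
    {"offset": [-0.004,-0.038,0],"spin": 0},
    {"offset": [0,0,0],"spin": 0}
  ]
}}

```text
time: 25.08
tool_pos: [0.6027, -0.1174, 0.1673]
tcp_rot: [[0.139, 0.99, 0.0], [0.99, -0.139, -0.003], [-0.003, 0.001, -1.0]]
wrist_force: [-1.0, 0.0, -1.2]
opening: -0.003
grasp_force: 0.0
```

Request:
{"op": "carry_out", "data": {
  "motion": [
    {"offset": [0,0,0],"spin": 0},
    {"offset": [0,0,0],"spin": 0}
  ]
}}

```text
time: 25.25
tool_pos: [0.6033, -0.1114, 0.1671]
tcp_rot: [[0.136, 0.991, -0.0], [0.991, -0.136, 0.001], [0.001, -0.0, -1.0]]
wrist_force: [0.4, 0.7, -0.2]
opening: -0.004
grasp_force: 0.0
```

```bash
python3 bar.py 2>/dev/null; python3 -c "
from h import *
o=manip.get_obs();print(o['time'],o['tool_pos'])"
```

```text
bar (array([0.6222, 0.0203]), array([89.9308, 27.3908]), 80.45761108398438, np.float64(0.06617420209735436)) 257
red 85 [0.6251 0.0462 0.0662] (array([0.6259, 0.0463]), array([30.1366, 25.1758]), 80.78307342529297, np.float64(0.06673886956086794))
red_end 0.78 [252.7, 186.6] [0.6222 0.0541 0.071 ]
red_end 0.61 [278.5, 231.1] [ 0.4866 -0.0239  0.071 ]
25.4 [ 0.6035 -0.1101  0.1672]
```

Request:
{"op": "carry_out", "data": {
  "motion": [
    {"offset": [0,-0.001,-0.015],"spin": 0},
    {"offset": [0,0,-0.009],"spin": 0},
    {"offset": [0,0,-0.003],"spin": 0},
    {"offset": [0,0,-0.002],"spin": 0},
    {"offset": [0,0,0],"spin": 0}
  ]
}}

```text
time: 25.82
tool_pos: [0.6031, -0.1112, 0.1387]
tcp_rot: [[0.133, 0.991, -0.002], [0.991, -0.133, 0.001], [0.001, -0.002, -1.0]]
wrist_force: [-2.0, 0.6, 2.8]
opening: 0.003
grasp_force: 1.9
```

Request:
{"op": "carry_out", "data": {
  "motion": [
    {"offset": [0,0,-0.002],"spin": 0},
    {"offset": [0,0,0],"spin": 0},
    {"offset": [0,0,0],"spin": 0}
  ]
}}

```text
time: 26.07
tool_pos: [0.6033, -0.1113, 0.1386]
tcp_rot: [[0.133, 0.991, -0.001], [0.991, -0.133, 0.001], [0.001, -0.001, -1.0]]
wrist_force: [-6.2, 1.4, 14.8]
opening: 0.0
grasp_force: 7.0
```

Request:
{"op": "carry_out", "data": {
  "motion": [
    {"offset": [0,0,-0.002],"spin": 0},
    {"offset": [0,0,0],"spin": 0},
    {"offset": [0,0,0],"spin": 0}
  ]
}}

```text
time: 26.32
tool_pos: [0.6034, -0.1114, 0.1385]
tcp_rot: [[0.133, 0.991, -0.001], [0.991, -0.133, 0.001], [0.001, -0.001, -1.0]]
wrist_force: [-11.5, 3.7, 24.3]
opening: 0.003
grasp_force: 12.1
```

Request:
{"op": "carry_out", "data": {
  "motion": [
    {"offset": [0,0,0],"spin": 0},
    {"offset": [0,0,0.02],"spin": 0},
    {"offset": [0,0,0.035],"spin": 0}
  ]
}}

```text
time: 26.57
tool_pos: [0.6003, -0.111, 0.1857]
tcp_rot: [[0.133, 0.991, -0.009], [0.991, -0.133, 0.002], [0.001, -0.009, -1.0]]
wrist_force: [-0.6, 0.1, -1.3]
opening: 0.0
grasp_force: 0.0
```

Request:
{"op": "carry_out", "data": {
  "motion": [
    {"offset": [0.004,0.039,0],"spin": -0.5},
    {"offset": [0.005,0.039,0],"spin": 0},
    {"offset": [0,0,0],"spin": 0},
    {"offset": [0,0,0],"spin": 0}
  ],
  "claw": 0.06
}}

```text
time: 26.9
tool_pos: [0.6125, -0.032, 0.1895]
tcp_rot: [[0.139, 0.99, -0.0], [0.99, -0.139, -0.0], [-0.0, -0.0, -1.0]]
wrist_force: [-0.1, 0.0, -0.1]
opening: 0.569
grasp_force: 0.0
```

Request:
{"op": "carry_out", "data": {
  "motion": [
    {"offset": [0,0,-0.02],"spin": 0},
    {"offset": [0,0,-0.02],"spin": 0},
    {"offset": [0,0,-0.01],"spin": 0},
    {"offset": [0,0,0],"spin": 0},
    {"offset": [0,0,0],"spin": 0}
  ]
}}

```text
time: 27.32
tool_pos: [0.6116, -0.0349, 0.1383]
tcp_rot: [[0.144, 0.99, -0.003], [0.99, -0.144, 0.0], [-0.0, -0.003, -1.0]]
wrist_force: [0.6, 0.1, 0.5]
opening: 0.703
grasp_force: 0.0
```

Request:
{"op": "carry_out", "data": {
  "motion": [
    {"offset": [0.001,0.001,-0.005],"spin": 0},
    {"offset": [0,0,-0.001],"spin": 0},
    {"offset": [0,0,0],"spin": 0}
  ]
}}

```text
time: 27.57
tool_pos: [0.6138, -0.0336, 0.1339]
tcp_rot: [[0.143, 0.99, 0.001], [0.99, -0.143, -0.0], [0.0, 0.001, -1.0]]
wrist_force: [0.4, -1.2, 0.1]
opening: 0.701
grasp_force: 0.0
```

Request:
{"op": "carry_out", "data": {
  "motion": [
    {"offset": [0,0,0],"spin": 0},
    {"offset": [0,0,0],"spin": 0},
    {"offset": [0,0,0],"spin": 0},
    {"offset": [0,0,0],"spin": 0},
    {"offset": [0,0,0],"spin": 0}
  ],
  "claw": 0.015,
  "grip_force": 80
}}

```text
time: 27.98
tool_pos: [0.6138, -0.0334, 0.1343]
tcp_rot: [[0.143, 0.99, 0.001], [0.99, -0.143, -0.0], [0.0, 0.001, -1.0]]
wrist_force: [-1.2, 0.8, 4.8]
opening: 0.264
grasp_force: 78.4
```

Request:
{"op": "carry_out", "data": {
  "motion": [
    {"offset": [0,0,0.02],"spin": 0},
    {"offset": [0,0,0.03],"spin": 0},
    {"offset": [0,0,0.03],"spin": 0},
    {"offset": [0,0,0],"spin": 0},
    {"offset": [0,0,0],"spin": 0}
  ]
}}

```text
time: 28.4
tool_pos: [0.6148, -0.0335, 0.2156]
tcp_rot: [[0.143, 0.99, 0.005], [0.99, -0.143, -0.0], [0.0, 0.005, -1.0]]
wrist_force: [-0.4, -0.0, -3.0]
opening: 0.261
grasp_force: 79.0
```

Request:
{"op": "carry_out", "data": {
  "motion": [
    {"offset": [-0.008,-0.034,0],"spin": -7},
    {"offset": [-0.008,-0.034,0],"spin": -7},
    {"offset": [-0.008,-0.034,0],"spin": -7},
    {"offset": [-0.008,-0.034,0],"spin": -7},
    {"offset": [-0.008,-0.034,0],"spin": -7}
  ]
}}

```text
time: 28.82
tool_pos: [0.5714, -0.2041, 0.2106]
tcp_rot: [[0.689, 0.725, -0.004], [0.725, -0.689, 0.002], [-0.002, -0.004, -1.0]]
wrist_force: [0.6, -0.1, -2.3]
opening: 0.264
grasp_force: 79.0
```

Request:
{"op": "carry_out", "data": {
  "motion": [
    {"offset": [-0.008,-0.034,0],"spin": -7},
    {"offset": [-0.008,-0.034,0],"spin": -7},
    {"offset": [-0.007,-0.034,0],"spin": -7},
    {"offset": [-0.007,-0.036,0],"spin": -7},
    {"offset": [0,0,0],"spin": -1.5}
  ]
}}

```text
time: 29.23
tool_pos: [0.5407, -0.3469, 0.2108]
tcp_rot: [[0.958, 0.288, -0.003], [0.288, -0.958, -0.002], [-0.004, 0.001, -1.0]]
wrist_force: [0.6, 0.4, -1.6]
opening: 0.263
grasp_force: 79.1
```

Request:
{"op": "carry_out", "data": {
  "motion": [
    {"offset": [0,0,-0.03],"spin": 0},
    {"offset": [0,0,-0.03],"spin": 0},
    {"offset": [0,0,-0.03],"spin": 0},
    {"offset": [0,0,-0.02],"spin": 0},
    {"offset": [0,0,0],"spin": 0}
  ]
}}

```text
time: 29.65
tool_pos: [0.5382, -0.338, 0.0948]
tcp_rot: [[0.955, 0.297, -0.013], [0.297, -0.955, 0.009], [-0.009, -0.012, -1.0]]
wrist_force: [-1.7, 0.3, -2.4]
opening: 0.261
grasp_force: 79.1
```

Request:
{"op": "carry_out", "data": {
  "motion": [
    {"offset": [0,0,0],"spin": 0},
    {"offset": [0,0,0],"spin": 0}
  ]
}}

```text
time: 29.82
tool_pos: [0.5435, -0.3414, 0.1034]
tcp_rot: [[0.955, 0.297, -0.0], [0.297, -0.955, 0.0], [-0.0, -0.0, -1.0]]
wrist_force: [0.1, 0.7, -2.6]
opening: 0.264
grasp_force: 79.1
```

Request:
{"op": "carry_out", "data": {
  "motion": [
    {"offset": [0,0,-0.005],"spin": 0},
    {"offset": [0,0,-0.004],"spin": 0},
    {"offset": [0,0,-0.003],"spin": 0},
    {"offset": [0,0,0],"spin": 0},
    {"offset": [0,0,0],"spin": 0}
  ]
}}

```text
time: 30.23
tool_pos: [0.5434, -0.3414, 0.0916]
tcp_rot: [[0.955, 0.297, 0.0], [0.297, -0.955, -0.0], [0.0, 0.0, -1.0]]
wrist_force: [-0.3, -0.2, -1.7]
opening: 0.264
grasp_force: 79.1
```

Request:
{"op": "carry_out", "data": {
  "motion": [
    {"offset": [0,0,-0.002],"spin": 0},
    {"offset": [0,0,0],"spin": 0},
    {"offset": [0,0,0],"spin": 0}
  ]
}}

```text
time: 30.48
tool_pos: [0.5434, -0.3414, 0.0894]
tcp_rot: [[0.955, 0.297, -0.0], [0.297, -0.955, 0.0], [-0.0, -0.0, -1.0]]
wrist_force: [0.8, -0.4, -2.7]
opening: 0.263
grasp_force: 79.1
```

Request:
{"op": "carry_out", "data": {
  "motion": [
    {"offset": [0,0,-0.0015],"spin": 0},
    {"offset": [0,0,0],"spin": 0},
    {"offset": [0,0,0],"spin": 0}
  ]
}}

```text
time: 30.73
tool_pos: [0.5437, -0.3416, 0.0884]
tcp_rot: [[0.955, 0.297, 0.001], [0.297, -0.955, -0.0], [0.0, 0.001, -1.0]]
wrist_force: [-0.4, 1.3, 1.7]
opening: 0.261
grasp_force: 79.6
```

Request:
{"op": "carry_out", "data": {
  "motion": [
    {"offset": [0,0,0],"spin": 0},
    {"offset": [0,0,0],"spin": 0},
    {"offset": [0,0,0],"spin": 0},
    {"offset": [0,0,0],"spin": 0}
  ],
  "claw": 0.06
}}

```text
time: 31.07
tool_pos: [0.5435, -0.3415, 0.0879]
tcp_rot: [[0.955, 0.297, 0.0], [0.297, -0.955, -0.0], [0.0, 0.0, -1.0]]
wrist_force: [0.9, -0.3, -0.4]
opening: 0.702
grasp_force: 0.0
```

Request:
{"op": "carry_out", "data": {
  "motion": [
    {"offset": [0,0,0.015],"spin": 0},
    {"offset": [0,0,0.035],"spin": 0},
    {"offset": [0,0,0.04],"spin": 0},
    {"offset": [0,0,0.04],"spin": 0},
    {"offset": [0,0,0.04],"spin": 0}
  ]
}}

```text
time: 31.48
tool_pos: [0.543, -0.3412, 0.2593]
tcp_rot: [[0.955, 0.297, -0.001], [0.297, -0.955, 0.0], [-0.0, -0.001, -1.0]]
wrist_force: [0.4, -0.0, 0.4]
opening: 0.703
grasp_force: 0.0
```

Request:
{"op": "carry_out", "data": {
  "motion": [
    {"offset": [0,0,0.04],"spin": 0},
    {"offset": [0,0,0],"spin": 0},
    {"offset": [0,0,0],"spin": 0}
  ],
  "claw": 0.085
}}

```text
time: 31.73
tool_pos: [0.5451, -0.3425, 0.3028]
tcp_rot: [[0.955, 0.297, 0.007], [0.297, -0.955, -0.005], [0.005, 0.007, -1.0]]
wrist_force: [-0.7, 0.1, -0.6]
opening: 0.995
grasp_force: 0.0
```

Run:
```python
from h import *
o=manip.get_obs();print(o['time'],o['tool_pos'])
im,d,c=snap('wrist','w6.png');P=cloud(d,c);z=P[...,2]
m=blob((d>0)&(z>.013)&(z<.03)&(abs(P[...,0]-.543)<.13)&(abs(P[...,1]+.34)<.07)&(im.max(-1)>60));print('bar',rect(P,m),m.sum())
```

```text
31.7333 [ 0.5451 -0.3425  0.3028]
bar (array([ 0.5027, -0.3375]), array([193.9597,  26.2345]), 16.741374969482422, np.float64(0.01900275906309798)) 4958
```

View pics/w6.png

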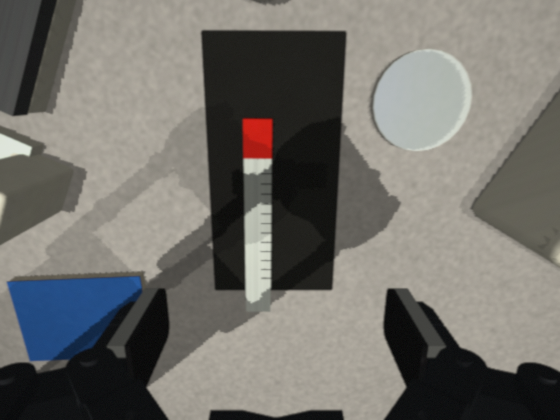

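Run:
```python
from h import *
o=manip.get_obs();print(o['time'],o['tool_pos'])
for k in range(2):
    im,d,c=snap('wrist');P=cloud(d,c);z=P[...,2]
    m=blob((d>0)&(z>.010)&(z<.03)&(abs(P[...,0]-.52)<.15)&(abs(P[...,1]+.34)<.07)&(im.max(-1)>60));print('bar',rect(P,m),m.sum(),P[m][:,2].min())
    h=cv2.cvtColor(im,cv2.COLOR_RGB2HSV);r=m&((h[...,0]<6)|(h[...,0]>172))&(h[...,1]>140);print('red',rect(P,r))
    mm=blob((d>0)&(z<.01)&(z>-.01)&(im.max(-1)<45)&(P[...,1]<-.2));print('mat',rect(P,mm))
o=manip.get_obs();print(o['time'],o['tool_pos'])
```

```text
31.7833 [ 0.5439 -0.3417  0.2995]
bar (array([ 0.4996, -0.3384]), array([200.4932,  26.343 ]), 16.596763610839844, np.float64(0.019021627955201237)) 5225 0.012017025718073004
red (array([ 0.5785, -0.3149]), array([35.7979, 26.3658]), 16.871273040771484, np.float64(0.01910533236527928))
mat (array([ 0.548 , -0.3404]), array([256.7021, 128.1127]), 16.911590576171875, np.float64(0.0028351775230125165))
bar (array([ 0.4999, -0.3385]), array([200.0543,  26.0142]), 16.69393539428711, np.float64(0.019006147953488484)) 5264 0.016437556360182903
red (array([ 0.5785, -0.3147]), array([35.7008, 25.6965]), 16.969749450683594, np.float64(0.019092176233754865))
mat (array([ 0.5479, -0.3401]), array([256.8591, 128.5162]), 17.208255767822266, np.float64(0.0028448127412466773))
31.8833 [ 0.5426 -0.3409  0.296 ]
```

Request:
{"op": "carry_out", "data": {
  "motion": [
    {"offset": [-0.021,0.001,-0.03],"spin": 0},
    {"offset": [-0.021,0.001,-0.04],"spin": 0},
    {"offset": [0,0,-0.04],"spin": 0},
    {"offset": [0,0,-0.04],"spin": 0},
    {"offset": [0,0,-0.02],"spin": 0}
  ],
  "claw": 0.06
}}

```text
time: 32.3
tool_pos: [0.4984, -0.3364, 0.1231]
tcp_rot: [[0.955, 0.297, -0.01], [0.297, -0.955, 0.007], [-0.007, -0.01, -1.0]]
wrist_force: [-1.0, 0.5, -0.7]
opening: 0.701
grasp_force: 0.0
```

Request:
{"op": "carry_out", "data": {
  "motion": [
    {"offset": [0,0,-0.02],"spin": 0},
    {"offset": [0,0,-0.01],"spin": 0},
    {"offset": [0,0,0],"spin": 0},
    {"offset": [0,0,0],"spin": 0}
  ]
}}

```text
time: 32.63
tool_pos: [0.5023, -0.3389, 0.0996]
tcp_rot: [[0.955, 0.297, -0.003], [0.297, -0.955, 0.002], [-0.002, -0.002, -1.0]]
wrist_force: [1.0, -0.3, 1.1]
opening: 0.702
grasp_force: 0.0
```

Request:
{"op": "carry_out", "data": {
  "motion": [
    {"offset": [-0.001,0,-0.006],"spin": 0},
    {"offset": [0,0,-0.006],"spin": 0},
    {"offset": [0,0,0],"spin": 0}
  ]
}}

```text
time: 32.88
tool_pos: [0.502, -0.3395, 0.089]
tcp_rot: [[0.955, 0.297, 0.0], [0.297, -0.955, -0.0], [0.0, 0.0, -1.0]]
wrist_force: [-0.8, -0.4, -0.1]
opening: 0.701
grasp_force: 0.0
```

Request:
{"op": "carry_out", "data": {
  "motion": [
    {"offset": [0,0,0],"spin": 0},
    {"offset": [0,0,0],"spin": 0},
    {"offset": [0,0,0],"spin": 0},
    {"offset": [0,0,0],"spin": 0},
    {"offset": [0,0,0],"spin": 0}
  ],
  "claw": 0.015
}}

```text
time: 33.3
tool_pos: [0.5025, -0.3398, 0.0902]
tcp_rot: [[0.955, 0.297, 0.001], [0.297, -0.955, -0.001], [0.001, 0.001, -1.0]]
wrist_force: [-1.4, 2.3, 4.7]
opening: 0.255
grasp_force: 78.3
```

Request:
{"op": "carry_out", "data": {
  "motion": [
    {"offset": [0,0,0.01],"spin": 0},
    {"offset": [0,0,0.01],"spin": 0},
    {"offset": [0,0,0.01],"spin": 0},
    {"offset": [0,0,0],"spin": 0}
  ]
}}

```text
time: 33.63
tool_pos: [0.5035, -0.3406, 0.122]
tcp_rot: [[0.955, 0.297, 0.004], [0.297, -0.955, -0.003], [0.003, 0.004, -1.0]]
wrist_force: [1.1, -1.0, -2.2]
opening: 0.251
grasp_force: 78.6
```

Request:
{"op": "carry_out", "data": {
  "motion": [
    {"offset": [0.015,-0.001,0],"spin": 0},
    {"offset": [0.016,-0.001,0],"spin": 0},
    {"offset": [0.015,-0.001,0],"spin": 0},
    {"offset": [0,0,0],"spin": 0},
    {"offset": [0,0,0],"spin": 0}
  ]
}}

```text
time: 34.05
tool_pos: [0.5485, -0.3425, 0.1191]
tcp_rot: [[0.955, 0.298, 0.0], [0.298, -0.955, -0.0], [0.0, 0.0, -1.0]]
wrist_force: [-0.9, 0.0, -1.6]
opening: 0.253
grasp_force: 78.6
```

Request:
{"op": "carry_out", "data": {
  "motion": [
    {"offset": [0,0,-0.01],"spin": 0},
    {"offset": [0,0,-0.01],"spin": 0},
    {"offset": [0,0,-0.006],"spin": 0},
    {"offset": [0,0,0],"spin": 0},
    {"offset": [0,0,0],"spin": 0}
  ]
}}

```text
time: 34.47
tool_pos: [0.547, -0.3421, 0.0918]
tcp_rot: [[0.955, 0.297, -0.002], [0.297, -0.955, 0.001], [-0.001, -0.002, -1.0]]
wrist_force: [-0.2, -0.3, -1.7]
opening: 0.252
grasp_force: 78.8
```

Request:
{"op": "carry_out", "data": {
  "motion": [
    {"offset": [0,0,-0.0015],"spin": 0},
    {"offset": [0,0,0],"spin": 0},
    {"offset": [0,0,0],"spin": 0}
  ]
}}

```text
time: 34.72
tool_pos: [0.5479, -0.3425, 0.0915]
tcp_rot: [[0.955, 0.297, -0.0], [0.297, -0.955, 0.0], [-0.0, -0.0, -1.0]]
wrist_force: [-0.7, -0.3, -1.5]
opening: 0.253
grasp_force: 78.8
```

Request:
{"op": "carry_out", "data": {
  "motion": [
    {"offset": [0,0,-0.0015],"spin": 0},
    {"offset": [0,0,0],"spin": 0},
    {"offset": [0,0,0],"spin": 0}
  ]
}}

```text
time: 34.97
tool_pos: [0.5483, -0.3426, 0.0902]
tcp_rot: [[0.955, 0.297, 0.0], [0.297, -0.955, -0.0], [0.0, 0.0, -1.0]]
wrist_force: [1.1, 0.3, -1.0]
opening: 0.252
grasp_force: 78.9
```

Contact is at ~0.0895; down slightly more, release, lift and check.

Request:
{"op": "carry_out", "data": {
  "motion": [
    {"offset": [0,0,-0.001],"spin": 0},
    {"offset": [0,0,0],"spin": 0},
    {"offset": [0,0,0],"spin": 0}
  ]
}}

```text
time: 35.22
tool_pos: [0.5483, -0.3426, 0.0902]
tcp_rot: [[0.955, 0.297, 0.0], [0.297, -0.955, -0.0], [0.0, 0.0, -1.0]]
wrist_force: [-2.5, 1.1, 6.0]
opening: 0.254
grasp_force: 80.3
```

Request:
{"op": "carry_out", "data": {
  "motion": [
    {"offset": [0,0,0],"spin": 0},
    {"offset": [0,0,0],"spin": 0},
    {"offset": [0,0,0],"spin": 0},
    {"offset": [0,0,0],"spin": 0}
  ],
  "claw": 0.06
}}

```text
time: 35.55
tool_pos: [0.5481, -0.3425, 0.0888]
tcp_rot: [[0.955, 0.297, 0.0], [0.297, -0.955, 0.0], [0.0, -0.0, -1.0]]
wrist_force: [0.4, 0.1, 0.7]
opening: 0.7
grasp_force: 0.0
```

Request:
{"op": "carry_out", "data": {
  "motion": [
    {"offset": [0,0,0.015],"spin": 0},
    {"offset": [0,0,0.035],"spin": 0},
    {"offset": [0,0,0.04],"spin": 0},
    {"offset": [0,0,0.04],"spin": 0},
    {"offset": [0,0,0.04],"spin": 0}
  ]
}}

```text
time: 35.97
tool_pos: [0.5477, -0.3422, 0.2602]
tcp_rot: [[0.955, 0.297, -0.001], [0.297, -0.955, 0.001], [-0.001, -0.001, -1.0]]
wrist_force: [0.1, -0.2, 0.8]
opening: 0.702
grasp_force: 0.0
```

Request:
{"op": "carry_out", "data": {
  "motion": [
    {"offset": [0,0,0.04],"spin": 0},
    {"offset": [0,0,0],"spin": 0},
    {"offset": [0,0,0],"spin": 0}
  ],
  "claw": 0.085
}}

```text
time: 36.22
tool_pos: [0.5497, -0.3436, 0.3037]
tcp_rot: [[0.955, 0.297, 0.007], [0.297, -0.955, -0.005], [0.005, 0.007, -1.0]]
wrist_force: [-0.2, -0.1, -0.5]
opening: 0.996
grasp_force: 0.0
```

```bash
cat > barm.py <<'E'
from h import *
im,d,c=snap('wrist');P=cloud(d,c);z=P[...,2]
m=blob((d>0)&(z>.010)&(z<.03)&(abs(P[...,0]-.545)<.15)&(abs(P[...,1]+.34)<.07)&(im.max(-1)>60));print('bar',rect(P,m),m.sum())
mm=blob((d>0)&(z<.01)&(z>-.01)&(im.max(-1)<45)&(P[...,1]<-.2));print('mat',rect(P,mm))
o=manip.get_obs();print(o['time'],o['tool_pos'])
E
python3 barm.py
```

```text
bar (array([ 0.5457, -0.3419]), array([199.5611,  26.4112]), 16.70302391052246, np.float64(0.018931357508679025)) 5618
mat (array([ 0.5472, -0.3401]), array([257.4832, 128.3916]), 17.148601531982422, np.float64(0.0028482582417300173))
36.2667 [ 0.5485 -0.3428  0.3005]
```

Request:
{"op": "carry_out", "data": {
  "motion": [
    {"offset": [-0.0076,0.038,0],"spin": -2},
    {"offset": [-0.0076,0.038,0],"spin": -2},
    {"offset": [-0.0076,0.038,0],"spin": -2},
    {"offset": [-0.0076,0.038,0],"spin": -2},
    {"offset": [-0.0076,0.038,0],"spin": 0}
  ]
}}

```text
time: 36.68
tool_pos: [0.5081, -0.1506, 0.2958]
tcp_rot: [[0.987, 0.159, -0.005], [0.159, -0.987, 0.002], [-0.005, -0.003, -1.0]]
wrist_force: [0.4, 0.8, 0.4]
opening: 0.993
grasp_force: 0.0
```

Request:
{"op": "carry_out", "data": {
  "motion": [
    {"offset": [-0.0076,0.038,0],"spin": 0},
    {"offset": [-0.0076,0.038,0],"spin": 0},
    {"offset": [-0.0076,0.038,0],"spin": 0},
    {"offset": [-0.0076,0.038,0],"spin": 0},
    {"offset": [-0.0076,0.038,0],"spin": 0}
  ]
}}

```text
time: 37.1
tool_pos: [0.4699, 0.0391, 0.2962]
tcp_rot: [[0.987, 0.161, -0.005], [0.161, -0.987, -0.0], [-0.005, -0.001, -1.0]]
wrist_force: [-0.7, 0.4, -0.5]
opening: 0.997
grasp_force: 0.0
```

Request:
{"op": "carry_out", "data": {
  "motion": [
    {"offset": [-0.0076,0.038,0],"spin": 0},
    {"offset": [-0.0076,0.038,0],"spin": 0},
    {"offset": [-0.0076,0.038,0],"spin": 0},
    {"offset": [-0.0076,0.038,0],"spin": 0},
    {"offset": [-0.0076,0.038,0],"spin": 0}
  ]
}}

```text
time: 37.52
tool_pos: [0.432, 0.2287, 0.2963]
tcp_rot: [[0.987, 0.161, -0.004], [0.161, -0.987, -0.002], [-0.004, 0.001, -1.0]]
wrist_force: [0.3, -1.1, 0.4]
opening: 0.999
grasp_force: 0.0
```

Request:
{"op": "carry_out", "data": {
  "motion": [
    {"offset": [0,0,0],"spin": 0},
    {"offset": [0,0,0],"spin": 0},
    {"offset": [0,0,0],"spin": 0}
  ]
}}

```text
time: 37.77
tool_pos: [0.4331, 0.2271, 0.2969]
tcp_rot: [[0.987, 0.162, -0.003], [0.162, -0.987, -0.002], [-0.004, 0.002, -1.0]]
wrist_force: [-0.2, -0.8, -0.4]
opening: 0.998
grasp_force: 0.0
```

```bash
cat > rack.py <<'E'
from h import *
import sys
x0,y0,z0=map(float,sys.argv[1:4])
o=manip.get_obs();th=np.degrees(np.arctan2(*o['tcp_rot'][:2,1][::-1]));print(o['time'],o['tool_pos'],'theta',th)
for k,n in enumerate(('wrist','top')):
    im,d,c=snap(n,'r_'+n+'.png');P=cloud(d,c);x,y,z=P[...,0],P[...,1],P[...,2]
    m=(d>0)&(abs(z-z0)<.005)&(np.hypot(x-x0,y-y0)<.08)
    if m.sum()>50:
        m=blob(m);r=rect(P,m);print(n,r,m.sum(),np.median(im[m],0))
        print('   go',r[0]-o['tool_pos'][:2],'spin',(r[2]-90-th+90)%180-90)
E
python3 rack.py .4348 .2292 .024
```

```text
37.7667 [0.4331 0.2271 0.2969] theta -80.64963820993319
wrist (array([0.4325, 0.2318]), array([110.6565,  58.1659]), 9.778828620910645, np.float64(0.022994538631827655)) 7322 [100.  82.  18.]
   go [-0.0006  0.0047] spin 0.4284668308438313
top (array([0.4229, 0.2187]), array([83.8257, 46.8816]), 14.2744722366333, np.float64(0.024367281653501438)) 307 [91. 75. 32.]
   go [-0.0102 -0.0084] spin 4.9241104465664876
```

View pics/r_wrist.png

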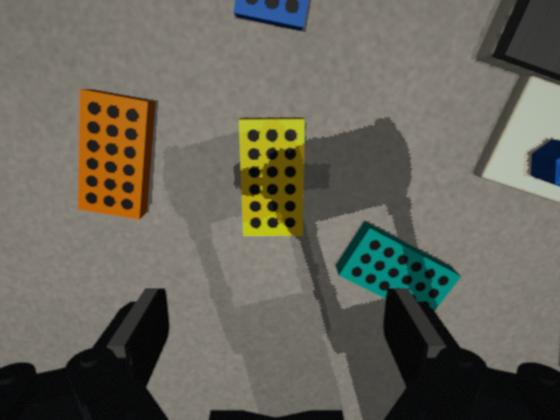

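Request:
{"op": "carry_out", "data": {
  "motion": [
    {"offset": [0,0.0045,-0.035],"spin": 0.4},
    {"offset": [0,0,-0.035],"spin": 0},
    {"offset": [0,0,-0.035],"spin": 0},
    {"offset": [0,0,-0.035],"spin": 0},
    {"offset": [0,0,-0.03],"spin": 0}
  ]
}}

```text
time: 38.28
tool_pos: [0.4337, 0.2299, 0.1267]
tcp_rot: [[0.986, 0.165, -0.001], [0.165, -0.986, -0.001], [-0.001, 0.001, -1.0]]
wrist_force: [-0.2, -0.1, 0.3]
opening: 0.995
grasp_force: 0.0
```

Request:
{"op": "carry_out", "data": {
  "motion": [
    {"offset": [0,0,-0.02],"spin": 0},
    {"offset": [0,0,-0.015],"spin": 0},
    {"offset": [0,0,-0.008],"spin": 0},
    {"offset": [0,0,0],"spin": 0},
    {"offset": [0,0,0],"spin": 0}
  ]
}}

```text
time: 38.7
tool_pos: [0.4344, 0.2312, 0.0861]
tcp_rot: [[0.986, 0.166, -0.0], [0.166, -0.986, -0.0], [-0.0, 0.0, -1.0]]
wrist_force: [-0.4, -0.6, -0.5]
opening: 0.994
grasp_force: 0.0
```

```bash
python3 rack.py .4335 .2318 .024
```

```text
38.7 [0.4344 0.2312 0.0861] theta -80.41889576168936
wrist (array([0.433 , 0.2316]), array([110.678 ,  58.5431]), 9.819461822509766, np.float64(0.023006218748727228)) 35434 [108.  89.   7.]
   go [-0.0015  0.0004] spin 0.23835758419912167
top (array([0.41  , 0.2003]), array([45.969 , 10.5644]), 9.026876449584961, np.float64(0.023512959238619513)) 48 [93. 77. 32.]
   go [-0.0244 -0.0309] spin -0.554227788725683
```

Request:
{"op": "carry_out", "data": {
  "motion": [
    {"offset": [-0.0015,0,-0.004],"spin": 0.2},
    {"offset": [0,0,0],"spin": 0},
    {"offset": [0,0,0],"spin": 0}
  ]
}}

```text
time: 39.05
tool_pos: [0.4327, 0.2322, 0.0825]
tcp_rot: [[0.985, 0.172, 0.001], [0.172, -0.985, 0.0], [0.001, -0.0, -1.0]]
wrist_force: [1.0, 0.1, -0.8]
opening: 0.993
grasp_force: 0.0
```

Request:
{"op": "carry_out", "data": {
  "motion": [
    {"offset": [0,0,0],"spin": 0},
    {"offset": [0,0,0],"spin": 0},
    {"offset": [0,0,0],"spin": 0},
    {"offset": [0,0,0],"spin": 0},
    {"offset": [0,0,0],"spin": 0}
  ],
  "claw": 0.045,
  "grip_force": 70
}}

```text
time: 39.47
tool_pos: [0.4332, 0.2324, 0.0828]
tcp_rot: [[0.985, 0.172, 0.001], [0.172, -0.985, 0.001], [0.001, -0.0, -1.0]]
wrist_force: [-0.9, -0.2, 6.1]
opening: 0.655
grasp_force: 75.0
```

```bash
python3 rack.py .4335 .2318 .024|head -4
```

```text
39.4667 [0.4332 0.2324 0.0828] theta -80.11440733942867
wrist (array([0.434 , 0.2336]), array([109.4292,  83.1769]), 9.303163528442383, np.float64(0.02302123807428412)) 37486 [107.  87.   8.]
   go [0.0008 0.0012] spin -0.5824291321289508
top (array([0.41  , 0.2016]), array([45.6097, 12.2665]), 2.5534040927886963, np.float64(0.023209352410722972)) 38 [94. 79. 33.]
```

Request:
{"op": "carry_out", "data": {
  "motion": [
    {"offset": [0,0,0.02],"spin": 0},
    {"offset": [0,0,0.03],"spin": 0},
    {"offset": [0,0,0.03],"spin": 0},
    {"offset": [0,0,0.03],"spin": 0},
    {"offset": [0,0,0.01],"spin": 0}
  ]
}}

```text
time: 39.98
tool_pos: [0.4344, 0.233, 0.2061]
tcp_rot: [[0.985, 0.172, 0.006], [0.172, -0.985, 0.003], [0.006, -0.002, -1.0]]
wrist_force: [1.5, 0.6, -0.8]
opening: 0.654
grasp_force: 75.3
```

Request:
{"op": "carry_out", "data": {
  "motion": [
    {"offset": [0.016,-0.024,0],"spin": 6.6},
    {"offset": [0.016,-0.024,0],"spin": 6.6},
    {"offset": [0.016,-0.024,0],"spin": 6.6},
    {"offset": [0.016,-0.024,0],"spin": 6.6},
    {"offset": [0.016,-0.024,0],"spin": 6.6}
  ]
}}

```text
time: 40.4
tool_pos: [0.5123, 0.1108, 0.2005]
tcp_rot: [[0.729, 0.685, -0.002], [0.685, -0.729, -0.0], [-0.002, -0.001, -1.0]]
wrist_force: [0.1, 0.8, -1.2]
opening: 0.654
grasp_force: 75.2
```

Request:
{"op": "carry_out", "data": {
  "motion": [
    {"offset": [0.016,-0.024,0],"spin": 6.6},
    {"offset": [0.016,-0.024,0],"spin": 6.6},
    {"offset": [0.016,-0.024,0],"spin": 6.6},
    {"offset": [0.016,-0.024,0],"spin": 6.6},
    {"offset": [0.016,-0.024,0],"spin": 6.6}
  ]
}}

```text
time: 40.82
tool_pos: [0.5923, -0.0092, 0.2001]
tcp_rot: [[0.239, 0.971, -0.003], [0.971, -0.239, 0.0], [-0.0, -0.002, -1.0]]
wrist_force: [-0.2, -0.3, -1.3]
opening: 0.655
grasp_force: 75.2
```

Request:
{"op": "carry_out", "data": {
  "motion": [
    {"offset": [0.019,-0.025,0.02],"spin": 6.6},
    {"offset": [0,0,0],"spin": 0},
    {"offset": [0,0,0],"spin": 0},
    {"offset": [0,0,0],"spin": 0}
  ]
}}

```text
time: 41.15
tool_pos: [0.6106, -0.0328, 0.2204]
tcp_rot: [[0.133, 0.991, -0.003], [0.991, -0.133, 0.001], [0.0, -0.003, -1.0]]
wrist_force: [0.5, -0.2, -1.4]
opening: 0.654
grasp_force: 75.3
```

Run:
```python
from h import *
o=manip.get_obs();th=np.degrees(np.arctan2(*o['tcp_rot'][:2,1][::-1]));print(o['time'],o['tool_pos'],'theta',th,o['grasp_force'])
for n in('wrist','top'):
    im,d,c=snap(n,'dk_'+n+'.png');P=cloud(d,c);x,y,z=P[...,0],P[...,1],P[...,2]
    m=blob((d>0)&(z>.044)&(z<.0535)&(x>.535)&(abs(y+.03)<.15)&(x<.72));r=rect(P,m);print(n,r,m.sum())
    np.savez('dk_'+n+'.npz',P=P[m])
```

```text
41.15 [ 0.6106 -0.0328  0.2204] theta -7.628136855420793 75.30390858650208
wrist (array([ 0.6159, -0.0069]), array([140.5592, 120.5316]), 82.07719421386719, np.float64(0.04876611311680129)) 20296
top (array([ 0.6019, -0.118 ]), array([119.5151,  22.7771]), -4.669647216796875, np.float64(0.0501120410459317)) 211
```

View pics/dk_wrist.png

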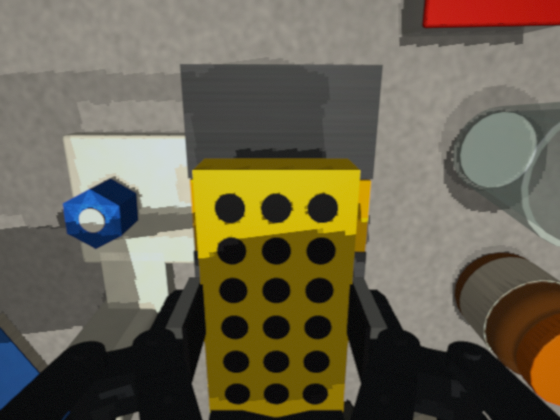

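Request:
{"op": "carry_out", "data": {
  "motion": [
    {"offset": [0.001,0,-0.02],"spin": 0},
    {"offset": [0,0,-0.025],"spin": 0},
    {"offset": [0,0,-0.02],"spin": 0},
    {"offset": [0,0,-0.01],"spin": 0},
    {"offset": [0,0,0],"spin": 0}
  ]
}}

```text
time: 41.67
tool_pos: [0.6093, -0.0318, 0.143]
tcp_rot: [[0.13, 0.991, -0.008], [0.992, -0.13, 0.001], [-0.0, -0.008, -1.0]]
wrist_force: [-0.5, 0.2, -1.8]
opening: 0.651
grasp_force: 75.2
```

Request:
{"op": "carry_out", "data": {
  "motion": [
    {"offset": [0,0,0],"spin": 0},
    {"offset": [0,0,0],"spin": 0},
    {"offset": [0,0,0],"spin": 0}
  ]
}}

```text
time: 41.92
tool_pos: [0.6137, -0.0329, 0.1489]
tcp_rot: [[0.131, 0.991, 0.003], [0.991, -0.131, -0.0], [0.0, 0.003, -1.0]]
wrist_force: [1.2, -0.4, -1.1]
opening: 0.653
grasp_force: 75.2
```

Request:
{"op": "carry_out", "data": {
  "motion": [
    {"offset": [0,0.0005,-0.005],"spin": -0.3},
    {"offset": [0,0,-0.005],"spin": 0},
    {"offset": [0,0,-0.003],"spin": 0},
    {"offset": [0,0,0],"spin": 0},
    {"offset": [0,0,0],"spin": 0}
  ]
}}

```text
time: 42.33
tool_pos: [0.6122, -0.0325, 0.1335]
tcp_rot: [[0.136, 0.991, -0.001], [0.991, -0.136, 0.0], [-0.0, -0.001, -1.0]]
wrist_force: [-0.5, 0.1, -2.0]
opening: 0.652
grasp_force: 75.3
```

Request:
{"op": "carry_out", "data": {
  "motion": [
    {"offset": [0,0,-0.002],"spin": 0},
    {"offset": [0,0,0],"spin": 0},
    {"offset": [0,0,0],"spin": 0}
  ]
}}

```text
time: 42.58
tool_pos: [0.6128, -0.0325, 0.1329]
tcp_rot: [[0.136, 0.991, 0.0], [0.991, -0.136, -0.0], [-0.0, 0.0, -1.0]]
wrist_force: [-1.9, -1.1, 4.5]
opening: 0.654
grasp_force: 75.9
```

Request:
{"op": "carry_out", "data": {
  "motion": [
    {"offset": [0,0,-0.0015],"spin": 0},
    {"offset": [0,0,0],"spin": 0},
    {"offset": [0,0,0],"spin": 0}
  ]
}}

```text
time: 42.83
tool_pos: [0.6128, -0.0325, 0.1328]
tcp_rot: [[0.136, 0.991, 0.0], [0.991, -0.136, -0.0], [-0.0, 0.0, -1.0]]
wrist_force: [-6.4, 0.4, 12.5]
opening: 0.654
grasp_force: 76.8
```

Request:
{"op": "carry_out", "data": {
  "motion": [
    {"offset": [0,0,0.001],"spin": 0},
    {"offset": [0,0,0],"spin": 0},
    {"offset": [0,0,0],"spin": 0},
    {"offset": [0,0,0],"spin": 0}
  ],
  "claw": 0.085
}}

```text
time: 43.17
tool_pos: [0.6125, -0.0325, 0.1312]
tcp_rot: [[0.136, 0.991, -0.0], [0.991, -0.136, 0.0], [0.0, -0.0, -1.0]]
wrist_force: [-0.2, -0.9, -1.2]
opening: 0.99
grasp_force: 0.0
```

Request:
{"op": "carry_out", "data": {
  "motion": [
    {"offset": [0,0,0.015],"spin": 0},
    {"offset": [0,0,0.03],"spin": 0},
    {"offset": [0,0,0.04],"spin": 0},
    {"offset": [0,0,0.03],"spin": 0},
    {"offset": [0,0,0],"spin": 0}
  ]
}}

```text
time: 43.58
tool_pos: [0.6167, -0.0329, 0.2547]
tcp_rot: [[0.136, 0.991, 0.013], [0.991, -0.136, -0.001], [0.001, 0.013, -1.0]]
wrist_force: [1.0, -0.2, 1.7]
opening: 0.996
grasp_force: 0.0
```

Request:
{"op": "carry_out", "data": {
  "motion": [
    {"offset": [0,0,0],"spin": 0},
    {"offset": [0,0,0],"spin": 0}
  ]
}}

```text
time: 43.75
tool_pos: [0.6122, -0.0325, 0.246]
tcp_rot: [[0.136, 0.991, -0.001], [0.991, -0.136, 0.0], [-0.0, -0.001, -1.0]]
wrist_force: [0.1, -0.5, -0.5]
opening: 0.995
grasp_force: 0.0
```

```bash
python3 rack.py .613 -.0325 .073
```

```text
43.75 [ 0.6122 -0.0325  0.246 ] theta -7.828564586556708
wrist (array([ 0.6127, -0.0315]), array([110.4446,  58.2037]), 82.3216323852539, np.float64(0.07287655439416779)) 13448 [110.  90.  10.]
   go [0.0004 0.001 ] spin 0.1501969718106153
top (array([0.633 , 0.0042]), array([34.8115, 31.5594]), -4.404731750488281, np.float64(0.07344698920816295)) 88 [148.5 134.5  39. ]
   go [0.0208 0.0367] spin -86.57616716393157
```

Request:
{"op": "carry_out", "data": {
  "motion": [
    {"offset": [0.001,0.022,0.01],"spin": -7},
    {"offset": [0.001,0.022,0.01],"spin": -7},
    {"offset": [0.001,0.022,0.01],"spin": -7},
    {"offset": [0.001,0.022,0.01],"spin": -7},
    {"offset": [0.001,0.022,0],"spin": -7}
  ]
}}

```text
time: 44.27
tool_pos: [0.6178, 0.0784, 0.2867]
tcp_rot: [[0.684, 0.729, 0.0], [0.729, -0.684, -0.0], [0.0, 0.0, -1.0]]
wrist_force: [0.3, -0.1, 0.9]
opening: 0.993
grasp_force: 0.0
```

Request:
{"op": "carry_out", "data": {
  "motion": [
    {"offset": [0.001,0.022,0],"spin": -7},
    {"offset": [0.001,0.022,0],"spin": -7},
    {"offset": [0.001,0.022,0],"spin": -7},
    {"offset": [0.001,0.022,0],"spin": -7},
    {"offset": [0.001,0.022,0],"spin": -7}
  ]
}}

```text
time: 44.68
tool_pos: [0.6216, 0.1884, 0.2839]
tcp_rot: [[0.979, 0.205, -0.004], [0.205, -0.979, -0.001], [-0.004, 0.0, -1.0]]
wrist_force: [-0.3, -0.9, 0.3]
opening: 0.992
grasp_force: 0.0
```

Request:
{"op": "carry_out", "data": {
  "motion": [
    {"offset": [0,0.022,0],"spin": -7},
    {"offset": [0,0.022,0],"spin": -7},
    {"offset": [0,0.021,0],"spin": 0},
    {"offset": [0,0,0],"spin": 0},
    {"offset": [0,0,0],"spin": 0}
  ]
}}

```text
time: 45.1
tool_pos: [0.6216, 0.2533, 0.2841]
tcp_rot: [[1.0, -0.029, -0.003], [-0.029, -1.0, -0.002], [-0.003, 0.002, -1.0]]
wrist_force: [0.3, -0.2, -0.9]
opening: 0.992
grasp_force: 0.0
```

```bash
python3 rack.py .6215 .2523 .024
```

```text
45.1 [0.6216 0.2533 0.2841] theta -91.68299948942176
wrist (array([0.6191, 0.2547]), array([110.5128,  58.0843]), -1.22076416015625, np.float64(0.023015105099532585)) 7780 [23. 34. 65.]
   go [-0.0026  0.0015] spin 0.4622353292655106
top (array([0.6202, 0.2444]), array([111.3028,  47.8109]), 2.367549419403076, np.float64(0.02406227639020997)) 296 [33. 40. 67.]
   go [-0.0014 -0.0089] spin 4.050548908824837
```

Request:
{"op": "carry_out", "data": {
  "motion": [
    {"offset": [-0.002,0.001,-0.035],"spin": 0.5},
    {"offset": [0,0,-0.035],"spin": 0},
    {"offset": [0,0,-0.035],"spin": 0},
    {"offset": [0,0,-0.03],"spin": 0},
    {"offset": [0,0,-0.025],"spin": 0}
  ]
}}

```text
time: 45.62
tool_pos: [0.6192, 0.2515, 0.1233]
tcp_rot: [[1.0, -0.024, -0.003], [-0.024, -1.0, -0.002], [-0.003, 0.002, -1.0]]
wrist_force: [0.2, 0.1, 0.4]
opening: 0.994
grasp_force: 0.0
```

Request:
{"op": "carry_out", "data": {
  "motion": [
    {"offset": [0,0,-0.02],"spin": 0},
    {"offset": [0,0,-0.01],"spin": 0},
    {"offset": [0,0,-0.005],"spin": 0},
    {"offset": [0,0,0],"spin": 0},
    {"offset": [0,0,0],"spin": 0}
  ]
}}

```text
time: 46.03
tool_pos: [0.6214, 0.2533, 0.0926]
tcp_rot: [[1.0, -0.024, 0.002], [-0.024, -1.0, 0.001], [0.001, -0.001, -1.0]]
wrist_force: [0.8, 0.9, -0.6]
opening: 0.995
grasp_force: 0.0
```

```bash
python3 rack.py .6195 .2535 .024|head -3
```

```text
46.0333 [0.6214 0.2533 0.0926] theta -91.3555795774159
wrist (array([0.6191, 0.2545]), array([111.4826,  58.4407]), -1.1929855346679688, np.float64(0.023014376596515798)) 33204 [15. 42. 85.]
   go [-0.0023  0.0012] spin 0.16259404274792644
```

Request:
{"op": "carry_out", "data": {
  "motion": [
    {"offset": [-0.0018,0.001,-0.005],"spin": 0.2},
    {"offset": [0,0,-0.0045],"spin": 0},
    {"offset": [0,0,0],"spin": 0},
    {"offset": [0,0,0],"spin": 0}
  ]
}}

```text
time: 46.47
tool_pos: [0.6183, 0.2545, 0.0817]
tcp_rot: [[1.0, -0.019, -0.001], [-0.019, -1.0, -0.0], [-0.001, 0.0, -1.0]]
wrist_force: [0.4, 0.9, -0.7]
opening: 0.99
grasp_force: 0.0
```

Request:
{"op": "carry_out", "data": {
  "motion": [
    {"offset": [0,0,0],"spin": 0},
    {"offset": [0,0,0],"spin": 0},
    {"offset": [0,0,0],"spin": 0},
    {"offset": [0,0,0],"spin": 0},
    {"offset": [0,0,0],"spin": 0}
  ],
  "claw": 0.045
}}

```text
time: 46.88
tool_pos: [0.6193, 0.2547, 0.0827]
tcp_rot: [[1.0, -0.02, 0.001], [-0.02, -1.0, 0.0], [0.001, -0.001, -1.0]]
wrist_force: [-0.0, 0.1, 2.3]
opening: 0.656
grasp_force: 76.1
```

Request:
{"op": "carry_out", "data": {
  "motion": [
    {"offset": [0,0,0.02],"spin": 0},
    {"offset": [0,0,0.03],"spin": 0},
    {"offset": [0,0,0.03],"spin": 0},
    {"offset": [0,0,0.03],"spin": 0},
    {"offset": [0,0,0.01],"spin": 0}
  ]
}}

```text
time: 47.3
tool_pos: [0.6208, 0.2553, 0.2069]
tcp_rot: [[1.0, -0.02, 0.007], [-0.02, -1.0, 0.002], [0.006, -0.003, -1.0]]
wrist_force: [0.3, 0.3, 0.3]
opening: 0.651
grasp_force: 75.7
```

Request:
{"op": "carry_out", "data": {
  "motion": [
    {"offset": [0,0,0.015],"spin": 0},
    {"offset": [0,0,0],"spin": 0},
    {"offset": [0,0,0],"spin": 0}
  ]
}}

```text
time: 47.55
tool_pos: [0.6188, 0.2545, 0.2166]
tcp_rot: [[1.0, -0.02, 0.001], [-0.02, -1.0, 0.0], [0.0, -0.0, -1.0]]
wrist_force: [-0.0, 0.2, -1.4]
opening: 0.657
grasp_force: 75.7
```

Request:
{"op": "carry_out", "data": {
  "motion": [
    {"offset": [-0.0005,-0.024,0],"spin": 6.95},
    {"offset": [-0.0005,-0.024,0],"spin": 6.95},
    {"offset": [-0.0005,-0.024,0],"spin": 6.95},
    {"offset": [-0.0005,-0.024,0],"spin": 6.95},
    {"offset": [-0.0005,-0.024,0],"spin": 6.95}
  ]
}}

```text
time: 47.97
tool_pos: [0.6147, 0.1333, 0.2138]
tcp_rot: [[0.829, 0.559, -0.004], [0.559, -0.829, -0.001], [-0.004, -0.002, -1.0]]
wrist_force: [-0.0, 0.4, -1.8]
opening: 0.655
grasp_force: 75.7
```

Request:
{"op": "carry_out", "data": {
  "motion": [
    {"offset": [-0.0005,-0.024,0],"spin": 6.95},
    {"offset": [-0.0005,-0.024,0],"spin": 6.95},
    {"offset": [-0.0005,-0.024,0],"spin": 6.95},
    {"offset": [-0.0005,-0.024,0],"spin": 6.95},
    {"offset": [-0.0005,-0.024,0],"spin": 6.95}
  ]
}}

```text
time: 48.38
tool_pos: [0.6122, 0.0134, 0.2139]
tcp_rot: [[0.363, 0.932, -0.004], [0.932, -0.363, 0.0], [-0.002, -0.004, -1.0]]
wrist_force: [-0.2, -0.5, -1.1]
opening: 0.655
grasp_force: 75.7
```

Request:
{"op": "carry_out", "data": {
  "motion": [
    {"offset": [-0.001,-0.024,0],"spin": 6.95},
    {"offset": [0,-0.023,0],"spin": 6.95},
    {"offset": [0,0,0],"spin": 0},
    {"offset": [0,0,0],"spin": 0},
    {"offset": [0,0,0],"spin": 0}
  ]
}}

```text
time: 48.8
tool_pos: [0.6118, -0.0322, 0.215]
tcp_rot: [[0.137, 0.991, -0.003], [0.991, -0.137, 0.001], [0.0, -0.003, -1.0]]
wrist_force: [-0.1, 0.0, -1.4]
opening: 0.651
grasp_force: 75.7
```

Request:
{"op": "carry_out", "data": {
  "motion": [
    {"offset": [0,0,-0.02],"spin": 0},
    {"offset": [0,0,-0.015],"spin": 0},
    {"offset": [0,0,-0.01],"spin": 0},
    {"offset": [0,0,0],"spin": 0},
    {"offset": [0,0,0],"spin": 0}
  ]
}}

```text
time: 49.22
tool_pos: [0.612, -0.0316, 0.1708]
tcp_rot: [[0.134, 0.991, -0.002], [0.991, -0.134, 0.0], [0.0, -0.002, -1.0]]
wrist_force: [0.4, 0.5, -0.9]
opening: 0.659
grasp_force: 75.6
```

Request:
{"op": "carry_out", "data": {
  "motion": [
    {"offset": [0,-0.0007,-0.004],"spin": 0},
    {"offset": [0,0,-0.004],"spin": 0},
    {"offset": [0,0,-0.003],"spin": 0},
    {"offset": [0,0,0],"spin": 0},
    {"offset": [0,0,0],"spin": 0}
  ]
}}

```text
time: 49.63
tool_pos: [0.6127, -0.0332, 0.161]
tcp_rot: [[0.135, 0.991, -0.0], [0.991, -0.135, 0.0], [0.0, -0.0, -1.0]]
wrist_force: [0.5, -0.7, -1.3]
opening: 0.649
grasp_force: 75.6
```

Request:
{"op": "carry_out", "data": {
  "motion": [
    {"offset": [0,0,-0.002],"spin": 0},
    {"offset": [0,0,0],"spin": 0},
    {"offset": [0,0,0],"spin": 0}
  ]
}}

```text
time: 49.88
tool_pos: [0.6127, -0.0332, 0.159]
tcp_rot: [[0.135, 0.991, 0.0], [0.991, -0.135, 0.0], [0.0, 0.0, -1.0]]
wrist_force: [-0.4, -0.8, -1.2]
opening: 0.655
grasp_force: 75.6
```

Request:
{"op": "carry_out", "data": {
  "motion": [
    {"offset": [0,0,-0.0015],"spin": 0},
    {"offset": [0,0,0],"spin": 0},
    {"offset": [0,0,0],"spin": 0}
  ]
}}

```text
time: 50.13
tool_pos: [0.6127, -0.0332, 0.1574]
tcp_rot: [[0.134, 0.991, -0.0], [0.991, -0.134, 0.0], [-0.0, -0.0, -1.0]]
wrist_force: [1.0, 0.3, -1.1]
opening: 0.654
grasp_force: 75.6
```

Next: touch down, release, lift, check; then on to orange.

Request:
{"op": "carry_out", "data": {
  "motion": [
    {"offset": [0,0.0007,-0.0015],"spin": 0},
    {"offset": [0,0,0],"spin": 0},
    {"offset": [0,0,0],"spin": 0}
  ]
}}

```text
time: 50.38
tool_pos: [0.613, -0.0327, 0.1567]
tcp_rot: [[0.134, 0.991, 0.001], [0.991, -0.134, -0.0], [-0.0, 0.001, -1.0]]
wrist_force: [-1.3, -1.5, 3.2]
opening: 0.656
grasp_force: 76.2
```

Request:
{"op": "carry_out", "data": {
  "motion": [
    {"offset": [0,0,0],"spin": 0},
    {"offset": [0,0,0],"spin": 0},
    {"offset": [0,0,0],"spin": 0},
    {"offset": [0,0,0],"spin": 0}
  ],
  "claw": 0.085
}}

```text
time: 50.72
tool_pos: [0.6127, -0.0324, 0.1558]
tcp_rot: [[0.134, 0.991, -0.0], [0.991, -0.134, 0.0], [0.0, -0.0, -1.0]]
wrist_force: [-0.3, 0.4, 0.3]
opening: 0.993
grasp_force: 0.0
```

Request:
{"op": "carry_out", "data": {
  "motion": [
    {"offset": [0,0,0.015],"spin": 0},
    {"offset": [0,0,0.03],"spin": 0},
    {"offset": [0,0,0.04],"spin": 0},
    {"offset": [0,0,0.03],"spin": 0},
    {"offset": [0,0,0],"spin": 0}
  ]
}}

```text
time: 51.13
tool_pos: [0.6166, -0.0327, 0.2796]
tcp_rot: [[0.134, 0.991, 0.014], [0.991, -0.134, -0.001], [0.001, 0.014, -1.0]]
wrist_force: [2.0, -0.7, 2.1]
opening: 0.997
grasp_force: 0.0
```

Request:
{"op": "carry_out", "data": {
  "motion": [
    {"offset": [0,0,0],"spin": 0},
    {"offset": [0,0,0],"spin": 0}
  ]
}}

```text
time: 51.3
tool_pos: [0.6125, -0.0324, 0.2707]
tcp_rot: [[0.134, 0.991, -0.0], [0.991, -0.134, 0.0], [0.0, -0.0, -1.0]]
wrist_force: [0.3, 0.8, -0.5]
opening: 0.995
grasp_force: 0.0
```

```bash
python3 rack.py .613 -.0325 .097|head -3
```

```text
51.3 [ 0.6125 -0.0324  0.2707] theta -7.722783953112278
wrist (array([ 0.6127, -0.0309]), array([110.3182,  58.2316]), 82.2868881225586, np.float64(0.09686568089981747)) 13414 [16. 36. 75.]
   go [0.0002 0.0015] spin 0.009672075670877689
```

Request:
{"op": "carry_out", "data": {
  "motion": [
    {"offset": [-0.013,0.029,0],"spin": -6},
    {"offset": [-0.013,0.029,0],"spin": -6},
    {"offset": [-0.013,0.029,0],"spin": -6},
    {"offset": [-0.013,0.029,0],"spin": -6},
    {"offset": [-0.013,0.029,0],"spin": -6}
  ]
}}

```text
time: 51.82
tool_pos: [0.546, 0.1134, 0.2687]
tcp_rot: [[0.616, 0.787, -0.004], [0.787, -0.616, -0.0], [-0.003, -0.003, -1.0]]
wrist_force: [-0.7, -0.1, 0.1]
opening: 0.997
grasp_force: 0.0
```

Request:
{"op": "carry_out", "data": {
  "motion": [
    {"offset": [-0.013,0.029,0],"spin": -6},
    {"offset": [-0.013,0.029,0],"spin": -6},
    {"offset": [-0.013,0.029,0],"spin": -6},
    {"offset": [-0.013,0.029,0],"spin": -6},
    {"offset": [-0.013,0.029,0],"spin": -6}
  ]
}}

```text
time: 52.23
tool_pos: [0.481, 0.2584, 0.2689]
tcp_rot: [[0.927, 0.374, -0.003], [0.374, -0.927, -0.001], [-0.004, 0.0, -1.0]]
wrist_force: [-0.1, -0.1, 0.2]
opening: 0.996
grasp_force: 0.0
```

Request:
{"op": "carry_out", "data": {
  "motion": [
    {"offset": [-0.013,0.03,0],"spin": -6},
    {"offset": [-0.013,0.03,0],"spin": -6},
    {"offset": [-0.013,0.03,0],"spin": -6},
    {"offset": [-0.012,0.03,0],"spin": -5},
    {"offset": [0,0,0],"spin": 0}
  ]
}}

```text
time: 52.65
tool_pos: [0.4289, 0.3814, 0.2689]
tcp_rot: [[1.0, -0.012, -0.004], [-0.012, -1.0, 0.001], [-0.004, -0.001, -1.0]]
wrist_force: [0.2, -0.3, 0.2]
opening: 0.999
grasp_force: 0.0
```

Request:
{"op": "carry_out", "data": {
  "motion": [
    {"offset": [0,0,0],"spin": 0},
    {"offset": [0,0,0],"spin": 0}
  ]
}}

```text
time: 52.82
tool_pos: [0.4312, 0.3769, 0.2693]
tcp_rot: [[1.0, -0.011, -0.002], [-0.011, -1.0, -0.002], [-0.002, 0.002, -1.0]]
wrist_force: [0.6, -0.3, 0.0]
opening: 0.997
grasp_force: 0.0
```

```bash
python3 rack.py .4315 .3773 .024|head -3
```

```text
52.8167 [0.4312 0.3769 0.2693] theta -90.61576255153528
wrist (array([0.4295, 0.3793]), array([110.6434,  58.0813]), -0.9462432861328125, np.float64(0.023004817090231888)) 8441 [96. 48. 11.]
   go [-0.0017  0.0024] spin -0.33048073459752914
```

Request:
{"op": "carry_out", "data": {
  "motion": [
    {"offset": [-0.001,0.002,-0.035],"spin": -0.3},
    {"offset": [0,0,-0.035],"spin": 0},
    {"offset": [0,0,-0.035],"spin": 0},
    {"offset": [0,0,-0.03],"spin": 0},
    {"offset": [0,0,-0.02],"spin": 0}
  ]
}}

```text
time: 53.33
tool_pos: [0.4299, 0.3768, 0.1124]
tcp_rot: [[1.0, -0.019, -0.004], [-0.019, -1.0, -0.003], [-0.003, 0.003, -1.0]]
wrist_force: [0.3, -0.3, 0.1]
opening: 0.994
grasp_force: 0.0
```

Request:
{"op": "carry_out", "data": {
  "motion": [
    {"offset": [0,0,-0.015],"spin": 0},
    {"offset": [0,0,-0.008],"spin": 0},
    {"offset": [0,0,-0.004],"spin": 0},
    {"offset": [0,0,0],"spin": 0},
    {"offset": [0,0,0],"spin": 0}
  ]
}}

```text
time: 53.75
tool_pos: [0.4316, 0.3796, 0.0899]
tcp_rot: [[1.0, -0.018, 0.001], [-0.018, -1.0, 0.001], [0.001, -0.001, -1.0]]
wrist_force: [0.6, 0.2, -0.2]
opening: 0.992
grasp_force: 0.0
```

```bash
python3 rack.py .4295 .379 .024|head -3
```

```text
53.75 [0.4316 0.3796 0.0899] theta -91.05964843655562
wrist (array([0.4296, 0.3791]), array([111.3497,  58.4997]), -0.9822158813476562, np.float64(0.023011251396590535)) 34296 [114.  54.   8.]
   go [-0.002  -0.0005] spin 0.0774325552079631
```

Request:
{"op": "carry_out", "data": {
  "motion": [
    {"offset": [-0.0018,-0.0003,-0.004],"spin": 0},
    {"offset": [0,0,-0.003],"spin": 0},
    {"offset": [0,0,0],"spin": 0},
    {"offset": [0,0,0],"spin": 0}
  ]
}}

```text
time: 54.18
tool_pos: [0.4287, 0.3791, 0.0818]
tcp_rot: [[1.0, -0.018, -0.0], [-0.018, -1.0, -0.0], [-0.0, 0.0, -1.0]]
wrist_force: [-0.5, 0.7, -0.5]
opening: 0.996
grasp_force: 0.0
```

Request:
{"op": "carry_out", "data": {
  "motion": [
    {"offset": [0,0,0],"spin": 0},
    {"offset": [0,0,0],"spin": 0},
    {"offset": [0,0,0],"spin": 0},
    {"offset": [0,0,0],"spin": 0},
    {"offset": [0,0,0],"spin": 0}
  ],
  "claw": 0.045
}}

```text
time: 54.6
tool_pos: [0.4294, 0.3796, 0.0826]
tcp_rot: [[1.0, -0.018, 0.001], [-0.018, -1.0, 0.001], [0.001, -0.001, -1.0]]
wrist_force: [0.3, -0.1, 3.1]
opening: 0.655
grasp_force: 75.7
```

Request:
{"op": "carry_out", "data": {
  "motion": [
    {"offset": [0,0,0.02],"spin": 0},
    {"offset": [0,0,0.03],"spin": 0},
    {"offset": [0,0,0.03],"spin": 0},
    {"offset": [0,0,0.03],"spin": 0},
    {"offset": [0,0,0.03],"spin": 0}
  ]
}}

```text
time: 55.02
tool_pos: [0.4282, 0.3786, 0.2221]
tcp_rot: [[1.0, -0.018, -0.002], [-0.018, -1.0, -0.002], [-0.002, 0.002, -1.0]]
wrist_force: [0.4, -0.1, -2.7]
opening: 0.654
grasp_force: 75.5
```

Request:
{"op": "carry_out", "data": {
  "motion": [
    {"offset": [0,0,0.02],"spin": 0},
    {"offset": [0,0,0],"spin": 0},
    {"offset": [0,0,0],"spin": 0}
  ]
}}

```text
time: 55.27
tool_pos: [0.4292, 0.3794, 0.2424]
tcp_rot: [[1.0, -0.018, 0.001], [-0.018, -1.0, 0.001], [0.001, -0.001, -1.0]]
wrist_force: [-0.3, -0.3, -3.0]
opening: 0.649
grasp_force: 75.6
```

Request:
{"op": "carry_out", "data": {
  "motion": [
    {"offset": [0.013,-0.029,0],"spin": 5.95},
    {"offset": [0.013,-0.029,0],"spin": 5.95},
    {"offset": [0.013,-0.029,0],"spin": 5.95},
    {"offset": [0.013,-0.029,0],"spin": 5.95},
    {"offset": [0.013,-0.029,0],"spin": 5.95}
  ]
}}

```text
time: 55.68
tool_pos: [0.4925, 0.2322, 0.2382]
tcp_rot: [[0.874, 0.486, -0.006], [0.486, -0.874, -0.002], [-0.006, -0.001, -1.0]]
wrist_force: [0.4, 0.7, -1.9]
opening: 0.654
grasp_force: 75.6
```

Request:
{"op": "carry_out", "data": {
  "motion": [
    {"offset": [0.013,-0.029,0],"spin": 5.95},
    {"offset": [0.013,-0.029,0],"spin": 5.95},
    {"offset": [0.013,-0.029,0],"spin": 5.95},
    {"offset": [0.013,-0.03,0],"spin": 5.95},
    {"offset": [0.013,-0.03,0],"spin": 5.95}
  ]
}}

```text
time: 56.1
tool_pos: [0.5574, 0.0855, 0.2381]
tcp_rot: [[0.518, 0.855, -0.006], [0.855, -0.518, -0.001], [-0.004, -0.005, -1.0]]
wrist_force: [0.5, 0.7, -2.0]
opening: 0.657
grasp_force: 75.6
```

Request:
{"op": "carry_out", "data": {
  "motion": [
    {"offset": [0.013,-0.03,0],"spin": 5.95},
    {"offset": [0.013,-0.03,0],"spin": 5.95},
    {"offset": [0.013,-0.03,0],"spin": 5.95},
    {"offset": [0.014,-0.03,0],"spin": 5.95},
    {"offset": [0,0,0],"spin": 0}
  ]
}}

```text
time: 56.52
tool_pos: [0.6124, -0.0379, 0.2383]
tcp_rot: [[0.134, 0.991, -0.003], [0.991, -0.134, -0.003], [-0.003, -0.003, -1.0]]
wrist_force: [0.2, 0.3, -2.1]
opening: 0.652
grasp_force: 75.7
```

Request:
{"op": "carry_out", "data": {
  "motion": [
    {"offset": [0,0,0],"spin": 0},
    {"offset": [0,0,0],"spin": 0},
    {"offset": [0,0,0],"spin": 0}
  ]
}}

```text
time: 56.77
tool_pos: [0.6106, -0.0318, 0.2399]
tcp_rot: [[0.134, 0.991, -0.004], [0.991, -0.134, 0.001], [0.0, -0.004, -1.0]]
wrist_force: [-0.3, 1.0, -2.5]
opening: 0.655
grasp_force: 75.7
```

Request:
{"op": "carry_out", "data": {
  "motion": [
    {"offset": [0.001,-0.0007,-0.02],"spin": 0},
    {"offset": [0,0,-0.015],"spin": 0},
    {"offset": [0,0,-0.01],"spin": 0},
    {"offset": [0,0,-0.004],"spin": 0},
    {"offset": [0,0,0],"spin": 0}
  ]
}}

```text
time: 57.18
tool_pos: [0.6117, -0.0325, 0.1913]
tcp_rot: [[0.133, 0.991, -0.003], [0.991, -0.133, 0.0], [-0.0, -0.003, -1.0]]
wrist_force: [0.2, -1.5, -1.9]
opening: 0.652
grasp_force: 75.6
```

Request:
{"op": "carry_out", "data": {
  "motion": [
    {"offset": [0,0,0],"spin": 0},
    {"offset": [0,0,0],"spin": 0}
  ]
}}

```text
time: 57.35
tool_pos: [0.6136, -0.0332, 0.1941]
tcp_rot: [[0.134, 0.991, 0.002], [0.991, -0.134, -0.0], [0.0, 0.002, -1.0]]
wrist_force: [0.2, -0.3, -2.4]
opening: 0.655
grasp_force: 75.6
```

Request:
{"op": "carry_out", "data": {
  "motion": [
    {"offset": [0,0,-0.003],"spin": 0},
    {"offset": [0,0,-0.002],"spin": 0},
    {"offset": [0,0,0],"spin": 0},
    {"offset": [0,0,0],"spin": 0}
  ]
}}

```text
time: 57.68
tool_pos: [0.6129, -0.0335, 0.188]
tcp_rot: [[0.135, 0.991, -0.0], [0.991, -0.135, 0.0], [0.0, -0.0, -1.0]]
wrist_force: [0.8, -0.5, -1.8]
opening: 0.652
grasp_force: 75.6
```

Request:
{"op": "carry_out", "data": {
  "motion": [
    {"offset": [0,0.0007,-0.003],"spin": 0},
    {"offset": [0,0,-0.0025],"spin": 0},
    {"offset": [0,0,0],"spin": 0},
    {"offset": [0,0,0],"spin": 0}
  ]
}}

```text
time: 58.02
tool_pos: [0.6127, -0.0327, 0.182]
tcp_rot: [[0.134, 0.991, -0.001], [0.991, -0.134, 0.0], [-0.0, -0.001, -1.0]]
wrist_force: [-1.0, -0.0, -1.7]
opening: 0.656
grasp_force: 75.6
```

Request:
{"op": "carry_out", "data": {
  "motion": [
    {"offset": [0,0,-0.0015],"spin": 0},
    {"offset": [0,0,0],"spin": 0},
    {"offset": [0,0,0],"spin": 0}
  ]
}}

```text
time: 58.27
tool_pos: [0.6129, -0.0328, 0.1809]
tcp_rot: [[0.134, 0.991, -0.0], [0.991, -0.134, 0.0], [-0.0, -0.0, -1.0]]
wrist_force: [0.6, -0.3, -2.4]
opening: 0.657
grasp_force: 75.6
```

Request:
{"op": "carry_out", "data": {
  "motion": [
    {"offset": [0,0,-0.001],"spin": 0},
    {"offset": [0,0,0],"spin": 0},
    {"offset": [0,0,0],"spin": 0}
  ]
}}

```text
time: 58.52
tool_pos: [0.6131, -0.0328, 0.1807]
tcp_rot: [[0.134, 0.991, 0.0], [0.991, -0.134, -0.0], [-0.0, 0.0, -1.0]]
wrist_force: [-2.1, 0.2, 1.8]
opening: 0.656
grasp_force: 76.2
```

Landed. Release, lift, retreat, verify.

Request:
{"op": "carry_out", "data": {
  "motion": [
    {"offset": [0,0,0],"spin": 0},
    {"offset": [0,0,0],"spin": 0},
    {"offset": [0,0,0],"spin": 0},
    {"offset": [0,0,0],"spin": 0}
  ],
  "claw": 0.085
}}

```text
time: 58.85
tool_pos: [0.6131, -0.0328, 0.1801]
tcp_rot: [[0.134, 0.991, 0.001], [0.991, -0.134, -0.0], [0.0, 0.0, -1.0]]
wrist_force: [0.4, -0.5, 0.2]
opening: 0.993
grasp_force: 0.0
```

Request:
{"op": "carry_out", "data": {
  "motion": [
    {"offset": [0,0,0.015],"spin": 0},
    {"offset": [0,0,0.03],"spin": 0},
    {"offset": [0,0,0.04],"spin": 0},
    {"offset": [0,0,0.03],"spin": 0},
    {"offset": [0,0,0],"spin": 0}
  ]
}}

```text
time: 59.27
tool_pos: [0.6167, -0.0331, 0.3039]
tcp_rot: [[0.134, 0.991, 0.014], [0.991, -0.134, -0.001], [0.001, 0.014, -1.0]]
wrist_force: [1.0, -0.6, 1.3]
opening: 0.996
grasp_force: 0.0
```

Request:
{"op": "carry_out", "data": {
  "motion": [
    {"offset": [0,0,0],"spin": 0},
    {"offset": [0,0,0],"spin": 0}
  ]
}}

```text
time: 59.43
tool_pos: [0.6127, -0.0328, 0.2947]
tcp_rot: [[0.134, 0.991, -0.0], [0.991, -0.134, 0.0], [0.0, -0.0, -1.0]]
wrist_force: [0.2, -0.5, 0.6]
opening: 0.99
grasp_force: 0.0
```

```bash
python3 rack.py .613 -.0325 .121|head -3
```

```text
59.4333 [ 0.6127 -0.0328  0.2947] theta -7.723167567267419
wrist (array([ 0.6129, -0.0311]), array([110.9751,  58.1552]), 82.28486633300781, np.float64(0.12087583089338308)) 13445 [102.  48.   9.]
   go [0.0002 0.0017] spin 0.00803390027523676
```

Request:
{"op": "carry_out", "data": {
  "motion": [
    {"offset": [-0.02,0.04,0],"spin": 0},
    {"offset": [-0.02,0.04,0],"spin": 0},
    {"offset": [-0.02,0.04,0],"spin": 0},
    {"offset": [-0.02,0.04,0],"spin": 0},
    {"offset": [-0.02,0.04,0],"spin": 0}
  ]
}}

```text
time: 59.95
tool_pos: [0.5178, 0.1546, 0.2928]
tcp_rot: [[0.135, 0.991, -0.003], [0.991, -0.135, -0.001], [-0.001, -0.003, -1.0]]
wrist_force: [0.0, 0.3, 0.8]
opening: 0.995
grasp_force: 0.0
```

Request:
{"op": "carry_out", "data": {
  "motion": [
    {"offset": [-0.01,0.04,0],"spin": 0},
    {"offset": [-0.01,0.04,0],"spin": 0},
    {"offset": [0,0.04,0],"spin": 0},
    {"offset": [0,0.03,0],"spin": 0},
    {"offset": [0,0,0],"spin": 0}
  ]
}}

```text
time: 60.37
tool_pos: [0.4983, 0.3083, 0.293]
tcp_rot: [[0.13, 0.992, -0.003], [0.992, -0.13, 0.001], [0.001, -0.003, -1.0]]
wrist_force: [-0.0, -0.7, 0.2]
opening: 0.995
grasp_force: 0.0
```

Run:
```python
from h import *
im,d,c=snap('top','fin_t.png');P=cloud(d,c);x,y,z=P[...,0],P[...,1],P[...,2]
def f(n,x0,y0,z0,r=.12,ex=True,t=.006):
    m=blob((d>0)&(abs(z-z0)<t)&(np.hypot(x-x0,y-y0)<r)&ex);print(n,rect(P,m),m.sum())
f('pile',.613,-.0325,.122,.09); f('bar',.546,-.342,.02); f('teal',.3585,.0865,.024,.09)
D=np.load('top0.npz');diff=np.abs(D['im'].astype(int)-im).max(-1);g=np.hstack([im,]);cv2.imwrite('pics/fin.png',cv2.cvtColor(im,cv2.COLOR_RGB2BGR))
im,d,c=snap('scene','fin_s.png')
```

```text
pile (array([ 0.6154, -0.0327]), array([109.8314,  59.7501]), 82.20633697509766, np.float64(0.12231861088642315)) 715
bar (array([ 0.5463, -0.3442]), array([203.0908,  29.9567]), 17.30525016784668, np.float64(0.020546889727436124)) 547
teal (array([0.3586, 0.0867]), array([110.6788,  57.9595]), 71.1082534790039, np.float64(0.024130014301914193)) 684
```

View pics/fin.png

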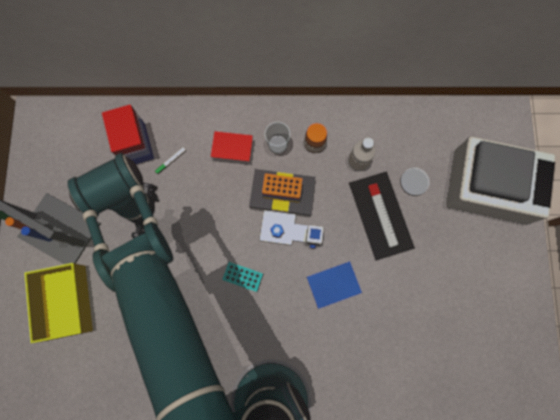

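View pics/fin_s.png

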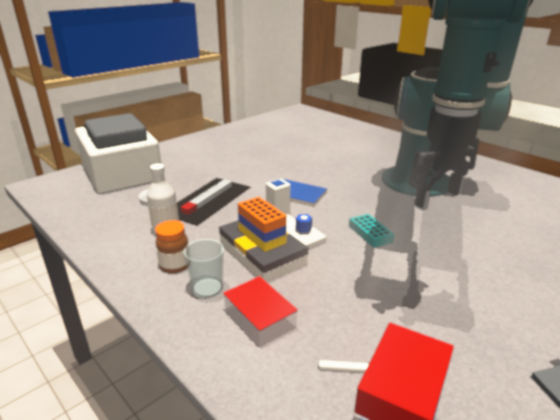

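Pile of three is square on the deck at (283,186), the bar is on the mat at (382,215), and nothing else moved.

```bash
python3 -c "
from rig import manip
print(manip.hand_in())"
```

```text
the job is handed in; nothing more can be done
None
```

The job is done and handed in at about 60 s: the yellow plate is home, the straightedge (rocking before, steady after) is back on its mat after I re-placed it once when something knocked it, and the yellow, blue and orange racks are stacked square at mid-deck, with the teal look-alike left alone and no green rack found.

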